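# Clear the carving board into a rail-hung waste caddy

### The job

Clear the broken plaster off the carving board. First hook the empty waste caddy over the upper rail close to the rail's right-hand post, and slide it along the rail, without lifting it off again, until the middle of its grip tab is in line with the white pointer; then put every plaster piece into the hanging caddy. Leave the caddy hanging on its hooks at the pointer, and leave the try square and the little green box where they are.

Things in the scene. Friction and masses are not known exactly. Their poses are not given: they have to be found in the camera images.
- caddy: Open-topped sheet-metal waste caddy, loose, about 0.35 kg, with a 5 mm back plate (x = 55 to 60 mm, 150 wide, up to z = 124), two hooks at the back and a black grip tab on top. Tray 110 (x) x 150 (y) x 70 mm high outside, walls and floor 4 mm. Origin: centre of the tray's underside; z up, +x towards its back.
- caddy_grip (a point): Middle of the grip tab, at x = 57.5, y = 0, z = 150 mm of the caddy (same axes). The tab is 10 mm thick (x), 50 mm wide (y), free from z = 124 to 170 mm; pinch it front to back.
- caddy_hooks (a point): Middle of the gap of the two hooks, at their underside: x = 72, y = 0, z = 120 mm of the caddy. The hooks are 16 mm wide, at y = -55 and +55 mm, and reach back from the plate's top (124 mm); their lips (x = 84 to 88 mm) go down to z = 98 mm. The gap for the rail is 24 mm (x = 60 to 84).
- caddy_mouth (a point): Centre of the tray's open mouth, at rim height (z = 70 mm of the caddy); inside 102 (x) x 142 (y) mm.
- rail_stand: Fixed rail stand; origin on the worktop straight below the rail's middle; y along the rail to its left end (seen from the robot), x away from the robot. Upper rail: 12 mm round bar, top 166 mm high, between 18 mm posts (170 high) at y = -220 and +220. Lower bar: 12 mm, axis at x = -6, 75 mm high: the hung caddy's back leans on it. Rear bar: 10 mm, at x = +45, 120 mm high.
- rail_right (a point): Point on top of the upper rail near its right-hand post, 120 mm right of the rail's middle (rail_stand x = 0, y = -120, z = 166 mm): a good place for the caddy's middle when it is hooked on. Hung and let go, it tips back about 4 degrees, its origin 41 (held upright: 46) mm above the worktop and 60 to 85 mm on the robot's side of the rail, tray to the robot.
- pointer: Fixed clip on the rear bar with an upright white pointer 12 mm wide whose tip is 69 mm above its origin. Origin at the middle of the clip on the rear bar's axis, 45 mm behind the rail and 120 mm above the worktop; same axes as the rail stand. It marks where along the rail the middle of the caddy must be.
- board: Fixed plywood carving board 170 (x) x 230 (y) x 14 mm; origin centre of its underside. The plaster pieces lie on it at the start.
- try_square: Loose try square, 115 x 174 x 19 mm, lying on the worktop between board and vice; a bystander.
- screw_box: Loose small green box, 62 x 82 x 36 mm, on the worktop right of the board; a bystander.
- piece1: Piece of broken white plaster, irregular, 21 x 23 x 18 mm (x, y, z), origin at the centre of its underside as it lies at the start (z up). Best pinched from above with the fingers closing along the direction 40 degrees from its +x towards its +y (20 mm wide there), tips close to the board. May be absent.
- piece2: Piece of broken white plaster, irregular, 25 x 36 x 18 mm (x, y, z), origin at the centre of its underside as it lies at the start (z up). Best pinched from above with the fingers closing along the direction 140 degrees from its +x towards its +y (32 mm wide there), tips close to the board. May be absent.
- piece3: Piece of broken white plaster, irregular, 32 x 40 x 21 mm (x, y, z), origin at the centre of its underside as it lies at the start (z up). Best pinched from above with the fingers closing along the direction 15 degrees from its +x towards its +y (31 mm wide there), tips close to the board. May be absent.
- piece4: Piece of broken white plaster, irregular, 22 x 40 x 14 mm (x, y, z), origin at the centre of its underside as it lies at the start (z up). Best pinched from above with the fingers closing along the direction -5 degrees from its +x towards its +y (22 mm wide there), tips close to the board. May be absent.
- piece5: Piece of broken white plaster, irregular, 32 x 40 x 21 mm (x, y, z), origin at the centre of its underside as it lies at the start (z up). Best pinched from above with the fingers closing along the direction 15 degrees from its +x towards its +y (31 mm wide there), tips close to the board. May be absent.
- piece6: Piece of broken white plaster, irregular, 22 x 40 x 14 mm (x, y, z), origin at the centre of its underside as it lies at the start (z up). Best pinched from above with the fingers closing along the direction -5 degrees from its +x towards its +y (22 mm wide there), tips close to the board. May be absent.

How it is judged:
By the outcome, as a careful person would: the job done as asked, in the order asked, and still so for the second after the job is handed in, with the robot touching nothing.
Of piece1, piece2, piece3, piece4, piece5, piece6 only 4 to 6 are there at a start; the rules pass over those that are not, and their reading is None.
At some moment in a run one of piece1, piece2, piece3, piece4, piece5, piece6 may be knocked a few centimetres aside while the robot is not near it.
It also fails if it takes over 208 s, if anything falls off the work surface, if the arm or the gripper's body presses on something with over 40 N, if the wrist force passes 120 N, or if a joint passes its speed limit or range.

### The arm

A 7-joint arm with a two-finger parallel gripper is mounted at the origin on a cart in front of the work surface, level with it; the furniture and walls round the work are solid. World frame = base frame: x ahead of the robot, y to its left, z up, the work surface at z = 0. Lengths are in m, angles in degrees, forces in N, time in s.
With the tool pointing down it reaches from about 0.425 to 0.875 m from the base axis. Payload 4.7 kg.
Tool frame: the origin (TCP) lies at the very end of the fingers, on their centre line; the grasp point (between the pads) lies env.grip_point_offset behind it (env.grip_point_offset is the distance from the TCP to the grasp point, in m); z points along the fingers, y is the direction in which the jaws open and shut (so a half turn about z gives the same grasp; the last joint's range is limited). The gripper opens to 87 mm and grips with 3 to 60 N. Pads are 19 mm wide; open, the fingers measure 117 mm over their backs; the gripper's body (75 mm by 190 mm) begins 51 mm behind the grasp point.
Start: joints at [-73.333, 18.392, -4.016, 83.108, 1.295, 78.541, -3.26], TCP at [0.178, 0.625, 0.223] pointing down, gripper open.
Joint ranges: [-163.93, 163.93], [-17.29, 119.83], [-79.2, 71.16], [3.27, 140.29], [-89.18, 269.18], [5.43, 117.66], [-154.24, 154.24]. Speed limits (degrees/s): [147.25, 147.25, 180, 180, 180, 180, 180].

### API

Orientations are given as [roll, pitch, yaw] about the fixed x, y, z axes, in that order (R = Rz(yaw) Ry(pitch) Rx(roll)).
In Python, from cell import env gives the robot as it stands.
- The arm moves only by the tool send_rows, never from a script. Its argument "plan" is a list of rows, each a list of 7 numbers: the finger opening in mm, from 0 to 87, then the shift along the tool's x, y, z in mm, then the turn, a rotation vector about the tool's x, y, z in rad. A call has 1 to 12 rows; each row shifts and turns the commanded pose from where the row before left it, along the tool's axes as they then stand; what a row does not reach is not made up. A row lasts 1/10 s, in which the tool goes at most 50 mm and 8.59 degrees, less where a joint would pass 70% of its speed; a pose out of reach is approached as far as the arm can. A call is refused whole if a number of a shift passes 50 or a number of a turn 0.15, either way. A call with a gripper value outside its range is refused whole. The fingers move at their own pace and stop on an object; "grip_force" is the grip in N (left out, the last holds). Time passes only in rows, so rows that do not move let the fingers close. It gives the time, the measured TCP pose, the force and the opening at its end, in the units of the state.
- env.get_obs(): the state, without advancing time (a new reading comes with each control period).
- env.read_camera(name): name is "scene" or "top"; returns the picture (400x640x3 uint8, red, green, blue); there is no depth.
- env.get_calibration(name): a dict with "fx", "fy", "cx", "cy" (pixels), "k1" (the pictures are not rectified: a ray, as slopes to the right and down, at radius r is drawn at 1 + k1 r^2 times it, then the intrinsics apply), "extrinsics" (4x4, takes a point from camera to world coordinates). Camera axes: x right, y down, z forward; pixel columns grow to the right and rows downward; lengths in m; the calibration is good to about 2 mm. A picture is of the moment at which its call begins. get_calibration takes no time and is no camera call.
- env.sign_off(): hands the job in, once; it reports no verdict.
Trained networks look in the newest picture that a camera, given by its name, has taken for a name from the list of things; names that differ only in an ending like _2 or _b are one class to them, and where a whole thing is asked for, a point or a joint stands for the part that bears it (a point fixed in the world has none). Each returns a list of dicts, best first, with "confidence" (0 to 1); they miss things now and then, are a little off and sometimes report something else, mostly with a low value. They report only what shows in the picture. A call takes as long as a camera call.
- env.regions_of(camera, query): "region" (400x640 bool, what is visible of it) and "rect" ([left, top, right, bottom] in pixels, round what is visible of it).
The state is a dict: "time_s": time; "qpos": joint angles; "joint_velocities": joint speeds; "effort": joint torques, N m; "tool_pos": TCP position; "tool_rot": TCP orientation; "force": force on the tool from outside, world axes, zero at the start; "wrist_torque": the same for the moment, N m; "grip_width": finger opening in m.
Only numpy, scipy, OpenCV 4.12 (cv2) and the standard library are available. Lean on these libraries where they do the work, as an engineer would, in place of code of your own. Each camera call takes 0.05 s, during which the arm holds its last target. There are 200 camera calls.

## Working session

There is one attempt and no reset: what is moved stays moved. The work goes in short steps, Python scripts to look and compute and a tool call to move; the robot and the scene stay as the last step left them, time stands still between calls to the robot, and variables do not carry over. Pictures are saved under pics/ and viewed, about 12 in all and at most 16, crops included, and the job is handed in when it is done.

Besides the shell and the picture viewer there is one more tool, called after "Request:" as name(argument=value, ...), one argument or row to a line, values as JSON. send_rows: Moves the arm, as the interface text tells. Its arguments: {"type":"object","properties":{"plan":{"type":"array"},"grip_force":{"type":"number"}},"required":["plan"]}

```bash
ls; mkdir -p pics
python3 - <<'E'
from cell import env
import cv2,numpy as np
o=env.get_obs();print(o, env.grip_point_offset)
for n in("scene","top"):
    im=env.read_camera(n);cv2.imwrite(f"pics/{n}0.png",im[...,::-1])
    c=env.get_calibration(n);print(n,{k:(np.round(v,4).tolist()) for k,v in c.items()})
    for q in ["caddy","rail_stand","pointer","board","try_square","screw_box","piece1","piece2","piece3","piece4"]:
        for r in env.regions_of(n,q): print(q,round(r["confidence"],2),np.round(r["rect"]).tolist(),int(r["region"].sum()))
E
```

```text
pics
{'time_s': 0.0, 'qpos': array([-73.3336471 ,  18.43954586,  -4.01627448,  83.17478352,
         1.29545123,  78.53982533,  -3.26028121]), 'joint_velocities': array([ 0.02191806, -0.11130273, -0.01300604,  0.02760302,  0.00270752,
        0.06798154,  0.04970236]), 'effort': array([-2.52382924e-04, -4.91293931e+01, -4.04205183e-01, -3.12534785e+01,
       -6.39248779e-02,  4.32810572e-02,  1.88705289e-04]), 'tool_pos': array([0.17751457, 0.62472142, 0.22145714]), 'tool_rot': array([-1.79891116e+02,  5.90241169e-03,  1.64143914e+02]), 'force': array([ 0.76767917, -0.23916696,  0.01896121]), 'wrist_torque': array([ 0.00532366, -0.0509307 , -0.02553756]), 'grip_width': 0.08687894165707147} 0.0187
scene {'fx': 424.3793, 'fy': 424.3793, 'cx': 323.7579, 'cy': 210.125, 'k1': -0.0006, 'extrinsics': [[-0.9063, -0.273, 0.3226, 0.1426], [-0.4222, 0.5488, -0.7215, 0.8876], [0.0199, -0.7901, -0.6127, 0.8709], [0.0, 0.0, 0.0, 1.0]]}
caddy 0.79 [362.0, 137.0, 402.0, 198.0] 1338
rail_stand 0.8 [263.0, 139.0, 344.0, 266.0] 2411
pointer 0.62 [362.0, 139.0, 405.0, 195.0] 1334
pointer 0.52 [285.0, 1
[... 1227 characters left out ...]
.0, 478.0, 256.0] 2453
rail_stand 0.93 [275.0, 152.0, 440.0, 201.0] 2611
pointer 0.46 [321.0, 154.0, 327.0, 163.0] 65
board 0.86 [178.0, 210.0, 255.0, 268.0] 3768
board 0.74 [415.0, 194.0, 474.0, 255.0] 2415
try_square 0.87 [309.0, 198.0, 373.0, 236.0] 746
try_square 0.58 [187.0, 248.0, 195.0, 256.0] 69
screw_box 0.75 [278.0, 200.0, 310.0, 228.0] 579
piece1 0.41 [186.0, 246.0, 197.0, 258.0] 86
piece1 0.4 [213.0, 220.0, 227.0, 228.0] 74
piece2 0.41 [186.0, 246.0, 197.0, 258.0] 86
piece2 0.4 [213.0, 220.0, 227.0, 228.0] 74
piece3 0.41 [186.0, 246.0, 197.0, 258.0] 86
piece3 0.4 [213.0, 220.0, 227.0, 228.0] 74
piece4 0.41 [186.0, 246.0, 197.0, 258.0] 86
piece4 0.4 [213.0, 220.0, 227.0, 228.0] 74
```

Run:
```python
import cv2
a=cv2.imread("pics/top0.png");cv2.imwrite("pics/top0c.png",cv2.resize(a[140:290,160:500],None,fx=2.35,fy=2.35,interpolation=cv2.INTER_CUBIC))
```

```text
(no output)
```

View pics/scene0.png

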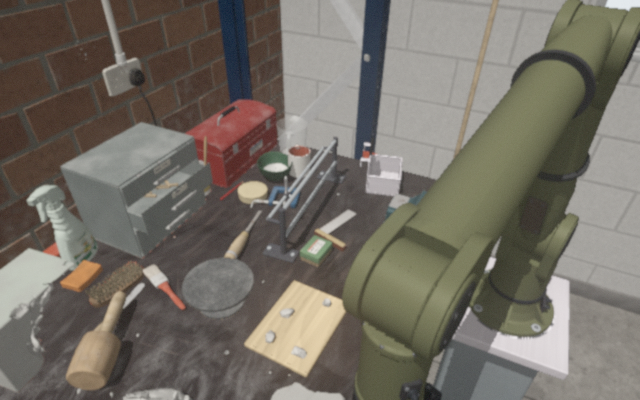

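View pics/top0c.png

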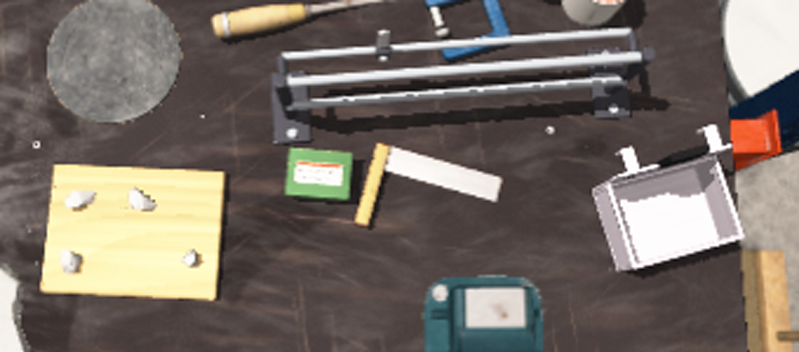

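```bash
cat > h.py <<'E'
import numpy as np,cv2
from cell import env
def K(n):
    c=env.get_calibration(n);return c,np.array(c["extrinsics"])
def ray(n,uv):
    c,E=K(n);d=np.array([(uv[0]-c["cx"])/c["fx"],(uv[1]-c["cy"])/c["fy"]]);p=d.copy()
    for _ in range(10): p=d/(1+c["k1"]*(p@p))
    v=E[:3,:3]@np.r_[p,1];return E[:3,3],v/np.linalg.norm(v)
def onz(n,uv,z):
    o,v=ray(n,uv);return o+v*(z-o[2])/v[2]
def proj(n,P):
    c,E=K(n);P=np.atleast_2d(P);q=(P-E[:3,3])@E[:3,:3];s=q[:,:2]/q[:,2:]
    s=s*(1+c["k1"]*(s**2).sum(1))[:,None];return s*[c["fx"],c["fy"]]+[c["cx"],c["cy"]]
E
python3 - <<'E'
import cv2,numpy as np
a=cv2.imread("pics/top0.png");s=cv2.imread("pics/scene0.png")
def cr(a,x,y,w,h,f):return cv2.resize(a[y:y+h,x:x+w],None,fx=f,fy=f,interpolation=cv2.INTER_CUBIC)
m=np.vstack([np.hstack([cr(a,405,185,80,80,5),cr(s,345,125,80,80,5)]),cr(a,270,148,180,45,800/180)])
cv2.imwrite("pics/m1.png",m);print(m.shape)
m=np.hstack([cr(s,255,130,100,140,4),cr(a,175,205,90,65,4)[:,:]] if 0 else [cr(s,255,130,100,140,4)])
cv2.imwrite("pics/m2.png",m)
E
```

```text
(600, 800, 3)
```

View pics/m1.png

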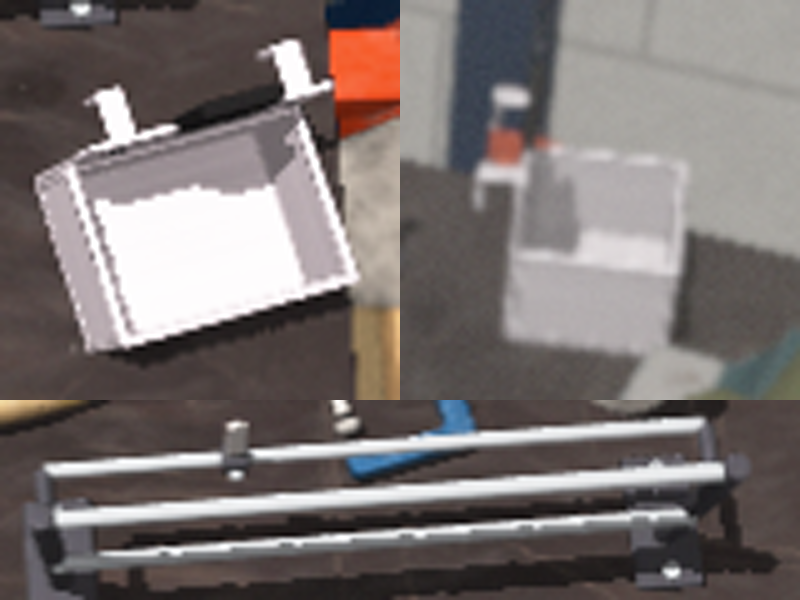

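View pics/m2.png

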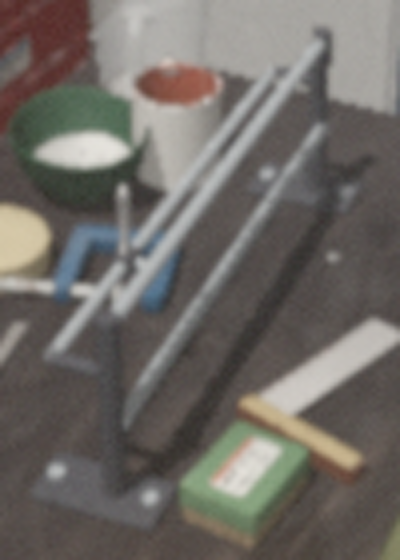

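```bash
cat > fit.py <<'E'
from h import *
from scipy.optimize import least_squares
def T(p,L): 
    c,s=np.cos(p[2]),np.sin(p[2]);L=np.array(L);return np.c_[p[0]+c*L[:,0]-s*L[:,1],p[1]+s*L[:,0]+c*L[:,1],L[:,2]]
def fit(obs,p0):
    f=lambda p:np.concatenate([(proj(n,T(p,np.array([l])/1e3))[0]-uv) for n,l,uv in obs])
    r=least_squares(f,p0,loss="soft_l1");return r.x,f(r.x).reshape(-1,2)
E
python3 - <<'E'
from fit import *
t=lambda u,v:np.array([405+(u-2)/5,185+(v-2)/5])
sc=lambda u,v:np.array([345+(u-402)/5,125+(v-2)/5])
C=[("top",(-55,75,70),t(128,347)),("top",(-55,-75,70),t(357,280)),("top",(55,75,70),t(70,165)),("top",(60,-75,124),t(335,88)),
("top",(88,55,124),t(110,90)),("top",(88,-55,124),t(285,42)),("top",(-55,75,0),t(90,350)),("top",(55,75,0),t(40,180)),
("scene",(-55,75,70),sc(515,255)),("scene",(-55,-75,70),sc(685,272)) ,("scene",(-55,75,0),sc(505,340)),("scene",(-55,-75,0),sc(668,352))]
p,r=fit(C,[.5,-.35,.2]);print("caddy",p[:2],np.degrees(p[2]));print(r.round(1).tolist())
print("grip",T(p,[[.0575,0,.15]]))
b=lambda u,v:np.array([270+(u-2)/4.444,148+(v-402)/4.444])
m=lambda u,v:np.array([255+(u-2)/4,130+(v-2)/4])
R=[("top",(0,220,170),b(42,517)),("top",(0,-220,170),b(738,468)),("scene",(0,220,170),m(110,307)),("scene",(0,-220,170),m(322,37))]
p,r=fit(R,[.6,0,0]);print("rail",p[:2],np.degrees(p[2]));print(r.round(1).tolist())
P=lambda y:[[.045,y,.189],[.045,y,.120]]
f=lambda y:np.r_[(proj("top",T(p,P(y[0])))-[b(237,422),b(237,460)])[:,0],(proj("scene",T(p,P(y[0])))-[m(122,187),m(127,262)])[:,0]]
s=least_squares(f,[.1]);print("pointer y",s.x,f(s.x));print(T(p,[[0,-.12,.166],[0,s.x[0],.166]]))
# board, box
for n,q,z in(("top","board",.014),("top","screw_box",.036)):
    g=env.regions_of(n,q)[0]["region"];box=cv2.boxPoints(cv2.minAreaRect(cv2.findNonZero(g.astype(np.uint8))));print(q,np.array([onz(n,u,z)[:2] for u in box]).round(3).tolist())
E
```

```text
caddy [ 0.47849824 -0.39162352] 14.022567606710254
[[-1.0, -0.7], [0.2, -0.1], [-0.3, -0.1], [0.1, -1.8], [0.3, -0.7], [0.7, -0.2], [-0.4, 0.0], [-0.5, 0.4], [31.8, 2.8], [-0.2, -22.5], [31.2, 2.3], [0.8, -22.5]]
grip [[ 0.53428476 -0.37769104  0.15      ]]
rail [ 0.63617865 -0.11605951] 4.413589967998432
[[0.0, 0.4], [0.4, -0.0], [-0.7, 1.3], [0.2, -2.5]]
pointer y [0.09490396] [ 0.30208558 -0.3681121   0.27034851 -0.16785337]
[[ 0.64541331 -0.23570365  0.166     ]
 [ 0.62887526 -0.02143698  0.166     ]]
board [[0.379, 0.424], [0.551, 0.428], [0.541, 0.191], [0.37, 0.193]]
screw_box [[0.501, 0.108], [0.567, 0.106], [0.562, 0.02], [0.496, 0.024]]
```

Run:
```python
from fit import *
t=lambda u,v:np.array([405+(u-2)/5,185+(v-2)/5])
sc=lambda u,v:np.array([345+(u-402)/5,125+(v-2)/5])
C=[("top",(-55,75,70),t(128,347)),("top",(-55,-75,70),t(357,280)),("top",(55,75,70),t(70,165)),("top",(60,-75,124),t(335,88)),
("top",(88,55,124),t(110,90)),("top",(88,-55,124),t(285,42)),("top",(-55,75,0),t(90,350)),("top",(55,75,0),t(40,180)),
("scene",(55,75,70),sc(515,255)),("scene",(-55,75,70),sc(685,272)) ,("scene",(55,75,0),sc(505,340)),("scene",(-55,75,0),sc(668,352)),("scene",(-55,-75,70),sc(685,162))]
p,r=fit(C,[.5,-.35,.2]);print("caddy",p[:2],np.degrees(p[2]));print(r.round(1).tolist())
print("grip",T(p,[[.0575,0,.15]]))
o=env.get_obs();print(o["time_s"],o["qpos"])
```

```text
caddy [ 0.47713173 -0.39155743] 14.483171619180252
[[-0.8, -0.1], [0.3, 0.2], [-0.3, 0.6], [-0.1, -1.5], [0.1, -0.1], [0.5, 0.2], [-0.2, 0.6], [-0.6, 1.0], [0.4, -0.9], [-1.7, -0.6], [0.7, -1.4], [-0.9, 0.0], [0.0, -0.5]]
grip [[ 0.53280445 -0.37717693  0.15      ]]
1.2 [-73.33265736  18.38916275  -4.01655432  83.10759603   1.29404639
  78.54050883  -3.25933435]
```

```bash
cat > pl.py <<'E'
from h import *
from scipy.spatial.transform import Rotation as Ro
import json
CMD="cmd.json"
def plan(wps,start=None,step=45,turn=.149):
    """wps: (grip_mm, x,y,z (m) , yaw deg[, maxstep mm]); tool straight down"""
    o=env.get_obs();p=np.array(o["tool_pos"])*1e3;R=Ro.from_euler("xyz",o["tool_rot"],degrees=True)
    rows=[]
    for w in wps:
        g=w[0];t=np.array(w[1:4])*1e3;Rt=Ro.from_euler("xyz",[180,0,w[4]],degrees=True);st=w[5] if len(w)>5 else step
        n=max(1,int(np.ceil(max(np.linalg.norm(t-p)/st-.02,(R.inv()*Rt).magnitude()/turn))))
        for i in range(n):
            s=np.round(R.inv().apply((t-p)/(n-i)),1);v=np.round((R.inv()*Rt).as_rotvec()/(n-i),3)
            rows.append([g]+[float(q)+0 for q in s]+[float(q)+0 for q in v])
            p=p+R.apply(s);R=R*Ro.from_rotvec(v)
    print(len(rows))
    for i in range(0,len(rows),12): print(json.dumps(rows[i:i+12]).replace(".0,",",").replace(".0]","]"))
E
python3 - <<'E'
from pl import *
plan([(87,.35,.45,.25,150),(87,.5,.22,.26,104.3),(87,.52,-.1,.26,104.3),(87,.533,-.377,.24,104.3)])
for z in(0,.05,.1,.15,.2): print(z,onz("scene",(367,143),z).round(3),onz("scene",(367,155),z).round(3),onz("top",(478,201),z).round(3))
E
```

```text
28
[[87, -35.6, -20.3, -4.6, 0, 0, 0.041], [87, -36.4, -18.8, -4.6, 0, 0, 0.041], [87, -37.2, -17.2, -4.5, 0, 0, 0.041], [87, -37.8, -15.7, -4.6, 0, 0, 0.041], [87, -38.4, -14.2, -4.5, 0, 0, 0.041], [87, -39, -12.6, -4.6, 0, 0, 0.042], [87, -35, -17.7, -1.4, 0, 0, 0.114], [87, -36.8, -13.6, -1.4, 0, 0, 0.114], [87, -38.1, -9.4, -1.4, 0, 0, 0.114], [87, -38.9, -5, -1.5, 0, 0, 0.114], [87, -39.2, -0.5, -1.4, 0, 0, 0.114], [87, -39, 4, -1.5, 0, 0, 0.114]]
[[87, -38.4, 8.3, -1.4, 0, 0, 0.113], [87, -39.4, -7.5, 0, 0, 0, 0], [87, -39.4, -7.5, 0, 0, 0, 0], [87, -39.4, -7.5, 0, 0, 0, 0], [87, -39.4, -7.5, 0, 0, 0, 0], [87, -39.3, -7.4, 0, 0, 0, 0], [87, -39.4, -7.5, 0, 0, 0, 0], [87, -39.3, -7.4, 0, 0, 0, 0], [87, -39.4, -7.5, 0, 0, 0, 0], [87, -38.8, -8, 2.8, 0, 0, 0], [87, -38.8, -8, 2.9, 0, 0, 0], [87, -38.8, -8, 2.8, 0, 0, 0]]
[[87, -38.8, -8, 2.9, 0, 0, 0], [87, -38.8, -8, 2.8, 0, 0, 0], [87, -38.8, -8, 2.9, 0, 0, 0], [87, -38.8, -7.9, 2.8, 0, 0, 0]]
0 [ 0.633 -0.639  0.   ] [ 0.598 -0.545  0.   ] [ 0.578 -0.527  0.   ]
0.05 [ 0.605 -0.551  0.05 ] [ 0.572 -0.463  0.05 ] [ 0.568 -0.504  0.05 ]
0.1 [ 0.577 -0.464  0.1  ] [ 0.546 -0.381  0.1  ] [ 0.558 -0.48   0.1  ]
0.15 [ 0.548 -0.376  0.15 ] [ 0.52  -0.298  0.15 ] [ 0.548 -0.456  0.15 ]
0.2 [ 0.52  -0.288  0.2  ] [ 0.493 -0.216  0.2  ] [ 0.537 -0.432  0.2  ]
```

Request:
send_rows(
  plan=[
    [87,-35.6,-20.3,-4.6,0,0,0.041],
    [87,-36.4,-18.8,-4.6,0,0,0.041],
    [87,-37.2,-17.2,-4.5,0,0,0.041],
    [87,-37.8,-15.7,-4.6,0,0,0.041],
    [87,-38.4,-14.2,-4.5,0,0,0.041],
    [87,-39,-12.6,-4.6,0,0,0.042],
    [87,-35,-17.7,-1.4,0,0,0.114],
    [87,-36.8,-13.6,-1.4,0,0,0.114],
    [87,-38.1,-9.4,-1.4,0,0,0.114],
    [87,-38.9,-5,-1.5,0,0,0.114],
    [87,-39.2,-0.5,-1.4,0,0,0.114],
    [87,-39,4,-1.5,0,0,0.114],
  ],
)

```text
time_s: 2.4
tool_pos: [0.4793, 0.2515, 0.259]
tool_rot: [180.0, -0.0, 110.5]
force: [0.7, 0.1, -0.5]
grip_width: 0.087
```

Request:
send_rows(
  plan=[
    [87,-38.4,8.3,-1.4,0,0,0.113],
    [87,-39.4,-7.5,0,0,0,0],
    [87,-39.4,-7.5,0,0,0,0],
    [87,-39.4,-7.5,0,0,0,0],
    [87,-39.4,-7.5,0,0,0,0],
    [87,-39.3,-7.4,0,0,0,0],
    [87,-39.4,-7.5,0,0,0,0],
    [87,-39.3,-7.4,0,0,0,0],
    [87,-39.4,-7.5,0,0,0,0],
    [87,-38.8,-8,2.8,0,0,0],
    [87,-38.8,-8,2.9,0,0,0],
    [87,-38.8,-8,2.8,0,0,0],
  ],
)

```text
time_s: 3.6
tool_pos: [0.5255, -0.2202, 0.2517]
tool_rot: [179.9, -0.0, 104.4]
force: [0.8, 0.5, 0.3]
grip_width: 0.0869
```

Request:
send_rows(
  plan=[
    [87,-38.8,-8,2.9,0,0,0],
    [87,-38.8,-8,2.8,0,0,0],
    [87,-38.8,-8,2.9,0,0,0],
    [87,-38.8,-7.9,2.8,0,0,0],
    [87,0,0,0,0,0,0],
    [87,0,0,0,0,0,0],
  ],
)

```text
time_s: 4.2
tool_pos: [0.5323, -0.3781, 0.2396]
tool_rot: [-179.9, -0.0, 104.2]
force: [-0.8, 1.3, -0.6]
grip_width: 0.087
```

Run:
```python
from pl import *
plan([(87,.533,-.377,.131,104.3,25)])
g=env.read_camera("scene");cv2.imwrite("pics/s1.png",g[...,::-1])
a=env.read_camera("top");cv2.imwrite("pics/t1.png",a[...,::-1])
x=np.hstack([cv2.resize(g[70:230,300:460],(400,400),interpolation=2),cv2.resize(a[170:270,390:490],(400,400),interpolation=2)]);cv2.imwrite("pics/m3.png",x[...,::-1])
```

```text
5
[[87, 0.2, 0.2, 21.7, 0, 0, 0], [87, 0.2, 0.2, 21.7, 0, 0, -0.001], [87, 0.1, 0.2, 21.7, 0, 0, 0], [87, 0.2, 0.2, 21.7, 0, 0, -0.001], [87, 0.1, 0.3, 21.8, -0.001, 0, 0]]
```

View pics/m3.png

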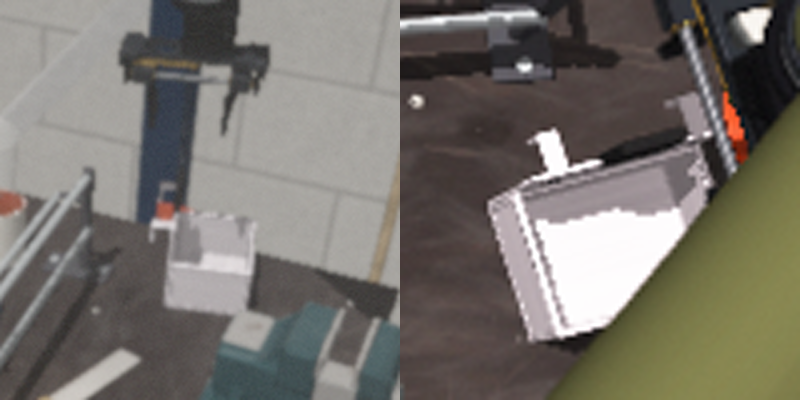

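Run:
```python
from pl import *
for n in("scene","top"):
  P=np.array([[.533,-.377,.124],[.533,-.377,.17],[.5323,-.378,.24]]);print(n,proj(n,P).round(0).tolist())
  for r in env.regions_of(n,"caddy_grip"):print(r["confidence"],r["rect"])
a=cv2.imread("pics/scene0.png")[110:180,340:410];b=cv2.imread("pics/top0.png")[170:240,410:480]
cv2.imwrite("pics/m4.png",np.hstack([cv2.resize(i,(400,400),interpolation=0) for i in(np.clip(a*2.,0,255).astype(np.uint8),np.clip(b*4.,0,255).astype(np.uint8))]))
```

```text
scene [[371.0, 150.0], [372.0, 139.0], [374.0, 120.0]]
0.6 [361.4, 139.2, 404.4, 196.1]
top [[448.0, 208.0], [454.0, 205.0], [465.0, 200.0]]
0.56 [414.0, 194.2, 468.4, 254.9]
```

View pics/m4.png

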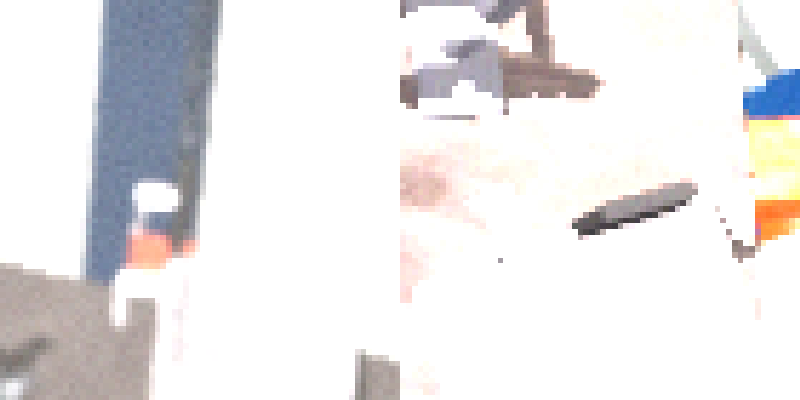

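Request:
send_rows(
  plan=[
    [87,0.2,0.2,21.7,0,0,0],
    [87,0.2,0.2,21.7,0,0,0],
    [87,0.1,0.2,21.7,0,0,0],
    [87,0.2,0.2,21.7,0,0,0],
    [87,0.1,0.3,21.8,0,0,0],
    [87,0,0,0,0,0,0],
    [30,0,0,0,0,0,0],
    [0,0,0,0,0,0,0],
    [0,0,0,0,0,0,0],
    [0,0,0,0,0,0,0],
    [0,0,0,0,0,0,0],
  ],
  grip_force=35,
)

```text
time_s: 5.5
tool_pos: [0.5341, -0.3762, 0.132]
tool_rot: [180.0, 0.0, 104.3]
force: [0.3, 0.2, -0.2]
grip_width: 0.0549
```

Request:
send_rows(
  plan=[
    [0,0,0,0,0,0,0],
    [0,0,0,0,0,0,0],
    [0,0,0,0,0,0,0],
    [0,0,0,0,0,0,0],
    [0,0,0,0,0,0,0],
    [0,0,0,0,0,0,0],
    [0,0,0,0,0,0,0],
  ],
)

```text
time_s: 6.2
tool_pos: [0.5341, -0.3758, 0.1313]
tool_rot: [180.0, -0.0, 104.3]
force: [1.1, 1.0, -0.5]
grip_width: 0.0098
```

Request:
send_rows(
  plan=[
    [0,0,0,-10,0,0,0],
    [0,0,0,-20,0,0,0],
    [0,0,0,-20,0,0,0],
    [0,0,0,-20,0,0,0],
    [0,0,0,-20,0,0,0],
    [0,0,0,-10,0,0,0],
    [0,0,0,0,0,0,0],
    [0,0,0,0,0,0,0],
  ],
)

```text
time_s: 7.0
tool_pos: [0.5335, -0.3756, 0.2307]
tool_rot: [-180.0, -0.1, 104.3]
force: [-0.2, -0.1, -3.8]
grip_width: 0.0096
```

Run:
```python
from pl import *
g=env.read_camera("scene");cv2.imwrite("pics/s2.png",g[...,::-1])
a=env.read_camera("top");cv2.imwrite("pics/t2.png",a[...,::-1])
x=np.hstack([cv2.resize(g[70:230,260:420],(400,400),interpolation=2),cv2.resize(a[150:270,370:490],(400,400),interpolation=2)]);cv2.imwrite("pics/m5.png",x[...,::-1])
o=env.get_obs();print(o["tool_pos"],o["force"],o["wrist_torque"],o["grip_width"])
```

```text
[ 0.53335228 -0.37536023  0.22998151] [-0.04628136 -0.2909199  -3.99121669] [-0.03029648 -0.09059865  0.02301604] 0.009797352112592172
```

View pics/m5.png

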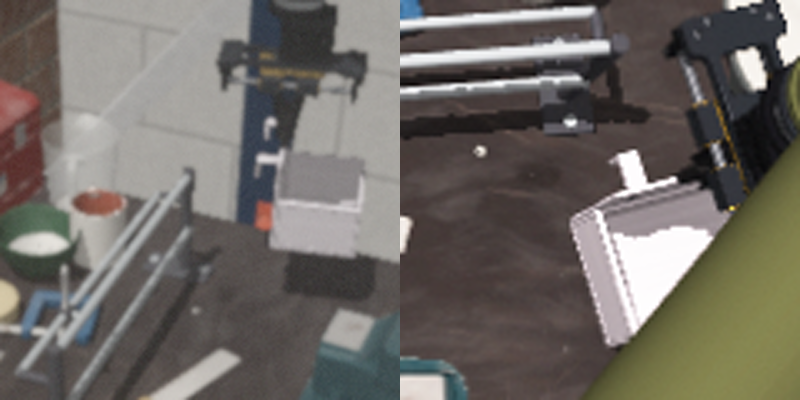

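Run:
```python
from pl import *
plan([(0,.60,-.29,.232,97,30),(0,.629,-.237,.232,94.4,20)])
```

```text
8
[[0, 16.6, 21.4, -0.5, 0, 0, 0.032], [0, 17.2, 20.9, -0.5, -0.001, -0.001, 0.032], [0, 17.9, 20.3, -0.5, 0, 0, 0.032], [0, 18.5, 19.8, -0.5, -0.001, -0.001, 0.032], [0, 12.3, 8.8, 0, 0, 0, 0.011], [0, 12.4, 8.7, 0, 0, 0, 0.011], [0, 12.4, 8.5, 0, 0, 0, 0.012], [0, 12.6, 8.4, 0, 0, 0, 0.011]]
```

Request:
send_rows(
  plan=[
    [0,16.6,21.4,-0.5,0,0,0.032],
    [0,17.2,20.9,-0.5,0,0,0.032],
    [0,17.9,20.3,-0.5,0,0,0.032],
    [0,18.5,19.8,-0.5,0,0,0.032],
    [0,12.3,8.8,0,0,0,0.011],
    [0,12.4,8.7,0,0,0,0.011],
    [0,12.4,8.5,0,0,0,0.012],
    [0,12.6,8.4,0,0,0,0.011],
    [0,0,0,0,0,0,0],
    [0,0,0,0,0,0,0],
  ],
)

```text
time_s: 8.1
tool_pos: [0.629, -0.2376, 0.2325]
tool_rot: [-179.9, 0.0, 94.5]
force: [-0.5, -0.6, -3.1]
grip_width: 0.0096
```

Run:
```python
from fit import *
g=env.read_camera("scene");cv2.imwrite("pics/s3.png",g[...,::-1])
a=env.read_camera("top");cv2.imwrite("pics/t3.png",a[...,::-1])
o=env.get_obs();print(o["tool_pos"],o["tool_rot"],o["force"])
y=np.radians(o["tool_rot"][2]-90);t=o["tool_pos"];p=[t[0]-np.cos(y)*.0575,t[1]-np.sin(y)*.0575,y]
L=np.array([[88,63,124],[88,47,124],[88,63,98],[88,-47,124],[60,75,124],[-55,75,70],[-55,75,0],[55,75,0],[-55,-75,70.]])/1e3
W=T(p,L);W[:,2]+=t[2]-.1313
ims=[]
for im,n,(x,yy,w) in((g,"scene",(290,80,120)),(a,"top",(330,140,120))):
    c=cv2.resize(im[yy:yy+w,x:x+w],(480,480),interpolation=2)[...,::-1].copy()
    for q in proj(n,W): cv2.circle(c,tuple(int(k) for k in ((q-[x,yy])*4+2)),3,(0,0,255),1)
    R=T([.6362,-.1161,np.radians(4.413)],[[0,-.21,.166],[0,.1,.166]]);q=(proj(n,R)-[x,yy])*4+2
    cv2.line(c,tuple(q[0].astype(int)),tuple(q[1].astype(int)),(0,255,0),1)
    ims.append(c[:, :400] if n=="scene" else c[:,:400])
cv2.imwrite("pics/m6.png",np.hstack(ims))
```

```text
[ 0.62853366 -0.23913394  0.23311898] [-1.79938061e+02  4.49381236e-02  9.43178309e+01] [-0.43938236  0.0070989  -3.90252223]
```

View pics/m6.png

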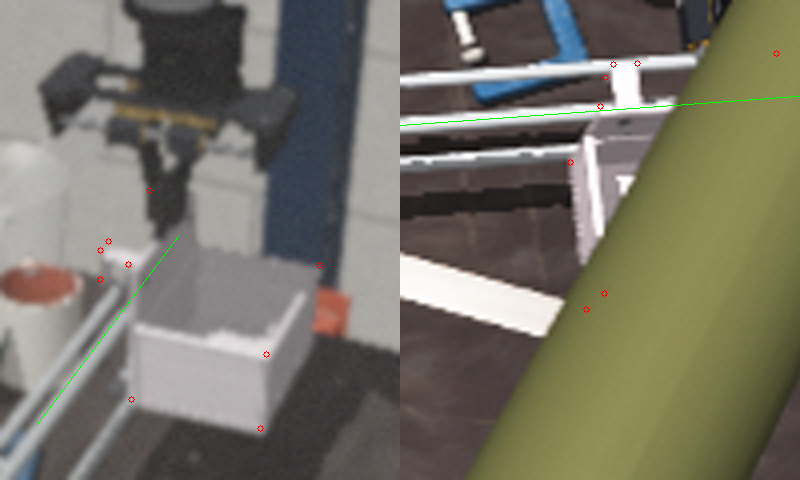

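Request:
send_rows(
  plan=[
    [0,0,0,10,0,0,0],
    [0,0,0,12,0,0,0],
    [0,0,0,12,0,0,0],
    [0,0,0,10,0,0,0],
    [0,0,0,6,0,0,0],
    [0,0,0,3,0,0,0],
    [0,0,0,0,0,0,0],
  ],
)

```text
time_s: 8.9
tool_pos: [0.6294, -0.2375, 0.18]
tool_rot: [-180.0, -0.0, 94.4]
force: [-0.8, 0.5, -3.6]
grip_width: 0.0095
```

Request:
send_rows(
  plan=[
    [0,0,0,1,0,0,0],
    [0,0,0,1,0,0,0],
    [0,0,0,0,0,0,0],
  ],
)

```text
time_s: 9.2
tool_pos: [0.6297, -0.2376, 0.1787]
tool_rot: [180.0, 0.0, 94.4]
force: [-0.9, -0.0, -4.7]
grip_width: 0.0097
```

Request:
send_rows(
  plan=[
    [0,0,0,1,0,0,0],
    [0,0,0,0,0,0,0],
  ],
)

```text
time_s: 9.4
tool_pos: [0.6295, -0.2375, 0.1774]
tool_rot: [180.0, -0.0, 94.4]
force: [0.2, 0.1, -3.3]
grip_width: 0.0097
```

Request:
send_rows(
  plan=[
    [0,0,0,1,0,0,0],
    [0,0,0,0,0,0,0],
  ],
)

```text
time_s: 9.6
tool_pos: [0.6296, -0.2376, 0.1772]
tool_rot: [180.0, -0.0, 94.4]
force: [-1.3, 0.9, 0.6]
grip_width: 0.0095
```

Request:
send_rows(
  plan=[
    [0,0,0,1,0,0,0],
    [0,0,0,0,0,0,0],
  ],
)

```text
time_s: 9.8
tool_pos: [0.6296, -0.2376, 0.1771]
tool_rot: [179.9, -0.0, 94.4]
force: [-3.1, 2.0, 6.0]
grip_width: 0.0095
```

Request:
send_rows(
  plan=[
    [0,3,0,-1,0,0,0],
    [0,8,0,0,0,0,0],
    [0,11,0,0,0,0,0],
    [0,11,0,0,0,0,0],
    [0,11,0,0,0,0,0],
    [0,11,0,0,0,0,0],
    [0,11,0,0,0,0,0],
    [0,11,0,0,0,0,0],
    [0,11,0,0,0,0,0],
    [0,8,0,0,0,0,0],
    [0,3,0,0,0,0,0],
    [0,0,0,0,0,0,0],
  ],
)

```text
time_s: 11.0
tool_pos: [0.6223, -0.1375, 0.1771]
tool_rot: [179.9, -0.0, 94.5]
force: [-0.5, -3.3, 5.6]
grip_width: 0.0098
```

Request:
send_rows(
  plan=[
    [0,3,0,-0.5,0,0,0],
    [0,8,0,0,0,0,0],
    [0,11,0,0,0,0,0],
    [0,11,0,0,0,0,0],
    [0,11,0,0,0,0,0],
    [0,11,0,0,0,0,0],
    [0,11,0,0,0,0,0],
    [0,11,0,0,0,0,0],
    [0,11,0,0,0,0,0],
    [0,8,0,0,0,0,0],
    [0,4,0,0,0,0,0],
    [0,0,0,0,0,0,0],
  ],
)

```text
time_s: 12.2
tool_pos: [0.6141, -0.0371, 0.1771]
tool_rot: [-180.0, -0.1, 94.5]
force: [-1.0, -3.6, 5.2]
grip_width: 0.0095
```

Run:
```python
from fit import *
g=env.read_camera("scene");cv2.imwrite("pics/s4.png",g[...,::-1])
a=env.read_camera("top");cv2.imwrite("pics/t4.png",a[...,::-1])
o=env.get_obs();print(o["tool_pos"],o["tool_rot"],o["force"])
rp=np.array([.6362,-.1161,np.radians(4.413)]);d=o["tool_pos"][:2]-rp[:2];print("local y",d@[-np.sin(rp[2]),np.cos(rp[2])],"x",d@[np.cos(rp[2]),np.sin(rp[2])])
y=np.radians(o["tool_rot"][2]-90);t=o["tool_pos"];p=[t[0]-np.cos(y)*.0575,t[1]-np.sin(y)*.0575,y]
L=np.array([[88,63,124],[88,47,124],[88,-63,124],[88,-47,124],[57.5,0,170],[-55,75,70],[-55,75,0],[55,75,0],[-55,-75,70.],[55,75,70]])/1e3
W=T(p,L);W[:,2]+=t[2]-.1313
ims=[]
for im,n,(x,yy,w) in((g,"scene",(245,120,100)),(a,"top",(285,140,100))):
    c=cv2.resize(im[yy:yy+w,x:x+w],(400,400),interpolation=2)[...,::-1].copy()
    for q in proj(n,W): cv2.circle(c,tuple(int(k) for k in ((q-[x,yy])*4+2)),3,(0,0,255),1)
    ims.append(c)
cv2.imwrite("pics/m7.png",np.hstack(ims))
```

```text
[ 0.61412701 -0.03715953  0.17706901] [-1.79990212e+02 -1.07894264e-01  9.44990619e+01] [ 0.06415889 -1.81922831  6.08118445]
local y 0.08040485056747318 x -0.015933451645007243
```

View pics/m7.png

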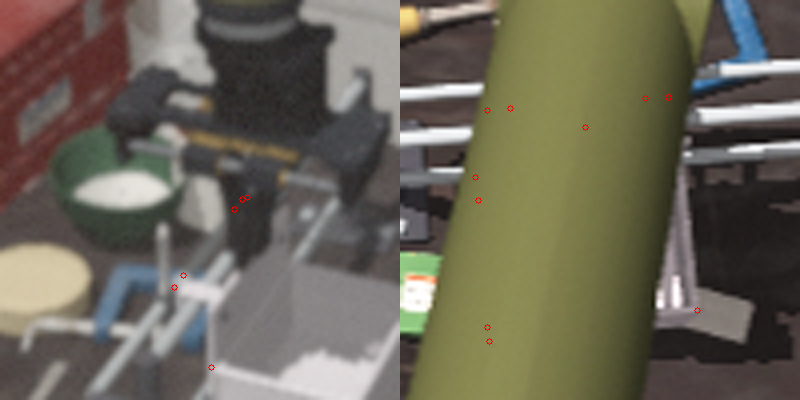

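Request:
send_rows(
  plan=[
    [0,3,0,0,0,0,0],
    [0,5,0,0,0,0,0],
    [0,4,0,0,0,0,0],
    [0,2.5,0,0,0,0,0],
    [0,0,0,0,0,0,0],
    [0,0,0,0,0,0,0],
  ],
)

```text
time_s: 12.9
tool_pos: [0.613, -0.0241, 0.1771]
tool_rot: [-180.0, -0.0, 94.4]
force: [0.6, -4.1, 3.9]
grip_width: 0.0098
```

Request:
send_rows(
  plan=[
    [30,0,0,0,0,0,0],
    [30,0,0,0,0,0,0],
    [30,0,0,0,0,0,0],
    [30,0,0,0,0,0,0],
    [30,0,0,0,0,0,0],
    [30,0,0,0,0,0,0],
  ],
)

```text
time_s: 13.5
tool_pos: [0.6131, -0.0244, 0.1769]
tool_rot: [-180.0, -0.0, 94.4]
force: [0.5, 0.2, 0.1]
grip_width: 0.0297
```

Run:
```python
from pl import *
plan([(30,.6131,-.0244,.26,94.4,30),(87,.52,.2,.28,94.4),(87,.28,.55,.28,135)])
```

```text
19
[[30, 0, 0, -27.7, 0, 0, 0], [30, 0, 0, -27.7, 0, 0, 0], [30, 0, 0, -27.7, 0, 0, 0.001], [87, 38.5, -12.6, -3.3, 0, 0, 0], [87, 38.5, -12.6, -3.3, 0, 0, 0], [87, 38.5, -12.6, -3.3, 0, 0, 0], [87, 38.5, -12.6, -3.3, 0, 0, 0], [87, 38.4, -12.7, -3.4, 0, 0, 0], [87, 38.5, -12.6, -3.3, 0, 0, 0], [87, 36.7, -21.3, 0, 0, 0, -0.071], [87, 38.1, -18.6, 0, 0, 0, -0.071], [87, 39.4, -15.9, 0, 0, 0, -0.071]]
[[87, 40.4, -13, 0, 0, 0, -0.071], [87, 41.2, -10.1, 0, 0, 0, -0.071], [87, 41.8, -7.2, 0, 0, 0, -0.071], [87, 42.2, -4.2, 0, 0, 0, -0.071], [87, 42.4, -1.2, 0, 0, 0, -0.071], [87, 42.4, 1.9, 0.1, 0, 0, -0.071], [87, 42.2, 4.9, 0, 0, 0, -0.07]]
```

Request:
send_rows(
  plan=[
    [30,0,0,-27.7,0,0,0],
    [30,0,0,-27.7,0,0,0],
    [30,0,0,-27.7,0,0,0],
    [87,38.5,-12.6,-3.3,0,0,0],
    [87,38.5,-12.6,-3.3,0,0,0],
    [87,38.5,-12.6,-3.3,0,0,0],
    [87,38.5,-12.6,-3.3,0,0,0],
    [87,38.4,-12.7,-3.4,0,0,0],
    [87,38.5,-12.6,-3.3,0,0,0],
    [87,36.7,-21.3,0,0,0,-0.071],
    [87,38.1,-18.6,0,0,0,-0.071],
    [87,39.4,-15.9,0,0,0,-0.071],
  ],
)

```text
time_s: 14.7
tool_pos: [0.4466, 0.3058, 0.2803]
tool_rot: [180.0, -0.0, 106.8]
force: [1.1, 1.0, -0.5]
grip_width: 0.0859
```

Request:
send_rows(
  plan=[
    [87,40.4,-13,0,0,0,-0.071],
    [87,41.2,-10.1,0,0,0,-0.071],
    [87,41.8,-7.2,0,0,0,-0.071],
    [87,42.2,-4.2,0,0,0,-0.071],
    [87,42.4,-1.2,0,0,0,-0.071],
    [87,42.4,1.9,0.1,0,0,-0.071],
    [87,42.2,4.9,0,0,0,-0.07],
    [87,0,0,0,0,0,0],
    [87,0,0,0,0,0,0],
  ],
)

```text
time_s: 15.6
tool_pos: [0.2786, 0.5501, 0.2793]
tool_rot: [-180.0, 0.0, 135.2]
force: [0.7, -0.5, -0.3]
grip_width: 0.087
```

Run:
```python
from fit import *
a=env.read_camera("top");cv2.imwrite("pics/t5.png",a[...,::-1])
for q in("piece1","piece3","board","screw_box","caddy"):
    for r in env.regions_of("top",q):
        m=r["region"];ys,xs=np.nonzero(m);print(q,round(r["confidence"],2),np.round(r["rect"]).tolist(),len(xs),onz("top",(xs.mean(),ys.mean()),.02).round(3))
c=np.hstack([cv2.resize(a[x[1]:x[1]+60,x[0]:x[0]+60],(400,400),interpolation=2) for x in((285,143),(0,0))][:1]+[cv2.resize(a[205:275,175:260],(400,330),interpolation=2)] if 0 else [cv2.resize(a[143:223,285:365],(400,400),interpolation=2),cv2.resize(a[202:282,175:255],(400,400),interpolation=2)])
cv2.imwrite("pics/m8.png",c[...,::-1])
```

```text
piece1 0.62 [188.0, 248.0, 195.0, 259.0] 69 [0.419 0.387 0.02 ]
piece3 0.62 [188.0, 248.0, 195.0, 259.0] 69 [0.419 0.387 0.02 ]
board 0.74 [277.0, 152.0, 439.0, 205.0] 2367 [ 0.67  -0.136  0.02 ]
board 0.7 [176.0, 214.0, 255.0, 266.0] 3834 [0.458 0.303 0.02 ]
board 0.53 [322.0, 154.0, 325.0, 162.0] 58 [ 0.712 -0.022  0.02 ]
board 0.19 [280.0, 200.0, 302.0, 225.0] 418 [0.533 0.077 0.02 ]
screw_box 0.89 [281.0, 201.0, 304.0, 227.0] 401 [0.534 0.076 0.02 ]
screw_box 0.49 [324.0, 157.0, 326.0, 164.0] 61 [ 0.712 -0.022  0.02 ]
caddy 0.56 [299.0, 164.0, 355.0, 226.0] 2575 [ 0.585 -0.032  0.02 ]
```

View pics/m8.png

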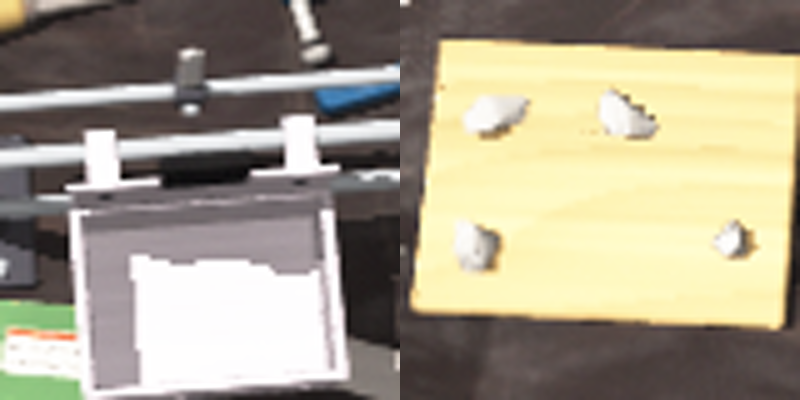

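Run:
```python
from fit import *
rp=np.array([.6362,-.1161,np.radians(4.413)])
def loc(u,v,z):
    w=onz("top",(285+(u-2)/5,143+(v-2)/5),z)[:2]-rp[:2];return (np.array([[np.cos(rp[2]),np.sin(rp[2])],[-np.sin(rp[2]),np.cos(rp[2])]])@w*1e3).round(1)
a=loc(102,131,.170);b=loc(300,118,.170);print("hooks",a,b,(a+b)/2)
a=loc(103,180,.170);b=loc(302,172,.170);print("hooks front",a,b,(a+b)/2)
print("tab base",loc(165,172,.170),loc(251,168,.170),"top",loc(205,160,.21))
print("pointer",loc(192,52,.189),loc(190,102,.120),loc(190,92,.126))
print("rimF",loc(90,395,.111),loc(350,380,.111))
```

```text
hooks [ 10.  147.7] [ 9.1 37.9] [ 9.55 92.8 ]
hooks front [-18.  149.3] [-21.8  39.7] [-19.9  94.5]
tab base [-16.1 115. ] [-17.4  67.6] top [-22.1  94.8]
pointer [45.3 95.4] [38.6 95.2] [42.8 95. ]
rimF [-127.4  166. ] [-130.6   17.4]
```

```bash
cat > seg.py <<'E'
from h import *
def pieces(im,x0=172,y0=205,x1=262,y1=275,f=6,save=None):
    c=cv2.resize(im[y0:y1,x0:x1],None,fx=f,fy=f,interpolation=cv2.INTER_CUBIC);hsv=cv2.cvtColor(c,cv2.COLOR_RGB2HSV)
    m=((hsv[...,1]<70)&(hsv[...,2]>95)).astype(np.uint8);m=cv2.morphologyEx(m,cv2.MORPH_OPEN,np.ones((7,7)))
    cs,_=cv2.findContours(m,0,2);out=[];v=c[...,::-1].copy()
    for k in cs:
        if cv2.contourArea(k)<900: continue
        pts=np.array([onz("top",(x0+(q[0]+.5)/f-.5,y0+(q[1]+.5)/f-.5),.022)[:2] for q in k[:,0]])*1e3
        th=np.radians(np.arange(0,180,5));w=[np.ptp(pts@[np.cos(t),np.sin(t)]) for t in th]
        (cx,cy),sz,_=cv2.minAreaRect(pts.astype(np.float32));M=cv2.moments(pts.astype(np.float32));i=int(np.argmin(w))
        out.append((cx,cy,M["m10"]/M["m00"],M["m01"]/M["m00"],int(np.degrees(th[i])),w[i],max(w)));cv2.drawContours(v,[k],-1,(0,0,255),1)
    if save: cv2.imwrite(save,v)
    return out
E
python3 - <<'E'
from seg import *
im=cv2.imread("pics/t5.png")[...,::-1]
for o in pieces(im,save="pics/m9.png"): print(np.round(o,1).tolist())
E
```

```text
[382.7, 225.8, 381.2, 221.4, 175.0, 11.0, 50.3]
[427.4, 310.6, 426.3, 310.5, 0.0, 88.8, 235.1]
[471.6, 400.9, 473.0, 403.0, 0.0, 13.4, 35.0]
[498.1, 273.0, 501.0, 287.3, 175.0, 29.6, 88.5]
[496.2, 402.8, 497.3, 413.6, 29.0, 66.2, 102.3]
[524.9, 304.9, 525.3, 306.7, 0.0, 16.9, 219.6]
[556.3, 262.6, 557.9, 262.2, 0.0, 14.3, 46.0]
```

View pics/m9.png

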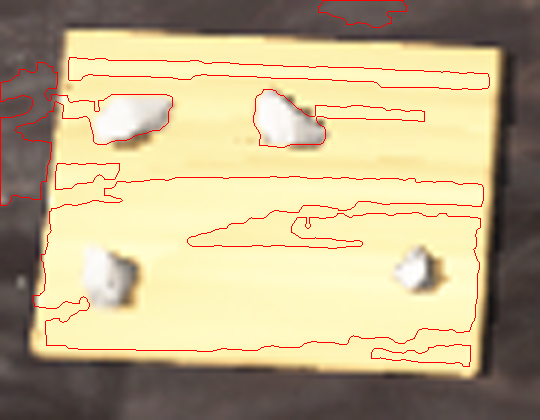

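```bash
sed -i 's/<70)&/<40)\&/; s/>95)/>110)/' seg.py
python3 - <<'E'
from seg import *
im=cv2.imread("pics/t5.png")[...,::-1]
for o in pieces(im,save="pics/m10.png"): print(np.round(o,1).tolist())
E
```

```text
[424.2, 232.2, 423.7, 231.4, 90.0, 17.5, 19.3]
[421.1, 387.9, 420.7, 389.0, 90.0, 25.6, 34.5]
[501.4, 379.9, 502.2, 380.6, 5.0, 22.1, 40.6]
[497.6, 300.0, 499.8, 299.9, 145.0, 21.9, 39.9]
```

View pics/m10.png

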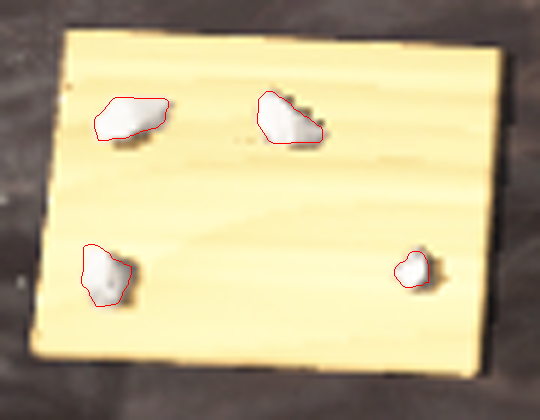

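Run:
```python
from pl import *
plan([(60,.502,.380,.12,92,45),(60,.502,.38,.0165,92,25)])
```

```text
13
[[60, -34.4, 4.7, 20, 0, 0, 0.094], [60, -33.9, 7.9, 20, 0, 0, 0.094], [60, -33, 11.1, 20, 0, 0, 0.093], [60, -31.8, 14.1, 20.1, 0, 0, 0.094], [60, -30.3, 17, 20, 0, 0, 0.093], [60, -28.6, 19.7, 20.1, 0, 0, 0.094], [60, -26.6, 22.3, 20, 0, 0, 0.093], [60, -24.5, 24.7, 20.1, 0, 0, 0.094], [60, 0, 0, 20.7, 0, 0, 0], [60, 0, 0, 20.7, 0, 0, 0], [60, 0, 0, 20.7, 0, 0, 0], [60, 0, 0, 20.7, 0, 0, 0]]
[[60, 0, -0.1, 20.7, 0, 0, 0]]
```

Request:
send_rows(
  plan=[
    [60,-34.4,4.7,20,0,0,0.094],
    [60,-33.9,7.9,20,0,0,0.094],
    [60,-33,11.1,20,0,0,0.093],
    [60,-31.8,14.1,20.1,0,0,0.094],
    [60,-30.3,17,20,0,0,0.093],
    [60,-28.6,19.7,20.1,0,0,0.094],
    [60,-26.6,22.3,20,0,0,0.093],
    [60,-24.5,24.7,20.1,0,0,0.094],
    [60,0,0,0,0,0,0],
    [60,0,0,20.7,0,0,0],
    [60,0,0,20.7,0,0,0],
    [60,0,0,20.7,0,0,0],
  ],
)

```text
time_s: 17.1
tool_pos: [0.5013, 0.3815, 0.0575]
tool_rot: [180.0, -0.1, 92.1]
force: [0.3, -0.3, -0.7]
grip_width: 0.0601
```

Request:
send_rows(
  plan=[
    [60,0,0,20.7,0,0,0],
    [60,0,0,10,0,0,0],
    [60,0,0,10.7,0,0,0],
    [60,0,0,0,0,0,0],
    [0,0,0,0,0,0,0],
    [0,0,0,0,0,0,0],
    [0,0,0,0,0,0,0],
    [0,0,0,0,0,0,0],
    [0,0,0,0,0,0,0],
    [0,0,0,0,0,0,0],
    [0,0,0,0,0,0,0],
    [0,0,0,0,0,0,0],
  ],
  grip_force=20,
)

```text
time_s: 18.3
tool_pos: [0.5013, 0.3814, 0.0163]
tool_rot: [180.0, -0.0, 92.1]
force: [0.0, -0.3, 1.8]
grip_width: 0.021
```

Run:
```python
from pl import *
print(env.get_obs()["grip_width"])
plan([(0,.502,.38,.15,92,35),(0,.56,.1,.19,4.4,38),(0,.549,-.029,.19,4.4,38),(0,.549,-.029,.085,4.4,25)])
```

```text
0.02097112824429684
24
[[0, -0.4, 0.2, -33.4, 0, 0, 0.001], [0, -0.3, 0.2, -33.4, 0, 0, 0], [0, -0.4, 0.1, -33.5, 0, 0, 0.001], [0, -0.3, 0.2, -33.4, 0, 0, 0], [0, -25.6, 4.4, -3.6, 0, 0, 0.139], [0, -24.8, 7.9, -3.6, 0, 0, 0.139], [0, -23.4, 11.2, -3.7, 0, 0, 0.139], [0, -21.7, 14.4, -3.6, 0, 0, 0.139], [0, -19.5, 17.2, -3.7, 0, 0, 0.139], [0, -16.9, 19.8, -3.6, 0, 0, 0.139], [0, -14, 21.9, -3.7, 0, 0, 0.139], [0, -10.8, 23.6, -3.6, 0, 0, 0.139]]
[[0, -7.4, 24.9, -3.7, 0, 0, 0.139], [0, -3.9, 25.7, -3.6, 0, 0, 0.139], [0, -0.2, 26, -3.7, 0, 0, 0.139], [0, -5.2, 31.9, 0, 0, 0, 0], [0, -5.2, 32, 0, 0, 0, 0], [0, -5.2, 31.9, 0, 0, 0, 0], [0, -5.3, 32, 0, 0, 0, 0], [0, 0, 0, 21, 0, 0, 0], [0, 0, 0, 21, 0, 0, 0], [0, 0, 0, 21, 0, 0, 0], [0, 0, 0, 21, 0, 0, 0], [0, 0, 0, 21, 0, 0, 0]]
```

Request:
send_rows(
  plan=[
    [0,-0.4,0.2,-33.4,0,0,0],
    [0,-0.3,0.2,-33.4,0,0,0],
    [0,-0.4,0.1,-33.5,0,0,0],
    [0,-0.3,0.2,-33.4,0,0,0],
    [0,-25.6,4.4,-3.6,0,0,0.139],
    [0,-24.8,7.9,-3.6,0,0,0.139],
    [0,-23.4,11.2,-3.7,0,0,0.139],
    [0,-21.7,14.4,-3.6,0,0,0.139],
    [0,-19.5,17.2,-3.7,0,0,0.139],
    [0,-16.9,19.8,-3.6,0,0,0.139],
    [0,-14,21.9,-3.7,0,0,0.139],
    [0,-10.8,23.6,-3.6,0,0,0.139],
  ],
)

```text
time_s: 19.5
tool_pos: [0.5444, 0.1753, 0.179]
tool_rot: [-180.0, -0.0, 28.1]
force: [-0.1, -0.6, 0.3]
grip_width: 0.0205
```

Request:
send_rows(
  plan=[
    [0,-7.4,24.9,-3.7,0,0,0.139],
    [0,-3.9,25.7,-3.6,0,0,0.139],
    [0,-0.2,26,-3.7,0,0,0.139],
    [0,-5.2,31.9,0,0,0,0],
    [0,-5.2,32,0,0,0,0],
    [0,-5.2,31.9,0,0,0,0],
    [0,-5.3,32,0,0,0,0],
    [0,0,0,0,0,0,0],
    [0,0,0,0,0,0,0],
  ],
)

```text
time_s: 20.4
tool_pos: [0.5495, -0.0297, 0.1899]
tool_rot: [-180.0, -0.0, 4.4]
force: [0.3, 0.8, -0.4]
grip_width: 0.0206
```

Request:
send_rows(
  plan=[
    [0,0,0,25,0,0,0],
    [0,0,0,25,0,0,0],
    [0,0,0,25,0,0,0],
    [0,0,0,20,0,0,0],
    [0,0,0,10,0,0,0],
    [0,0,0,0,0,0,0],
    [45,0,0,0,0,0,0],
    [45,0,0,0,0,0,0],
    [45,0,0,0,0,0,0],
    [45,0,0,0,0,0,0],
    [45,0,0,0,0,0,0],
    [45,0,0,0,0,0,0],
  ],
)

```text
time_s: 21.6
tool_pos: [0.5498, -0.0289, 0.0851]
tool_rot: [-180.0, -0.0, 4.5]
force: [0.9, 0.7, 0.3]
grip_width: 0.0445
```

Request:
send_rows(
  plan=[
    [45,0,0,-25,0,0,0],
    [45,0,0,-40,0,0,0],
    [45,0,0,-40,0,0,0],
    [60,0,-40,0,0,0,0],
    [60,0,-40,0,0,0,0],
    [60,0,-40,0,0,0,0],
    [60,0,0,0,0,0,0],
  ],
)

```text
time_s: 22.3
tool_pos: [0.5393, 0.0984, 0.1896]
tool_rot: [-179.8, 0.0, 5.1]
force: [-0.1, 0.1, -0.1]
grip_width: 0.0594
```

Run:
```python
from pl import *
from seg import pieces
im=env.read_camera("top");cv2.imwrite("pics/t6.png",im[...,::-1])
o=env.get_obs();print(o["tool_pos"],o["tool_rot"],o["grip_width"])
for o in pieces(im): print(np.round(o,1).tolist())
plan([(60,.498,.300,.13,53,40),(60,.4985,.300,.0165,53,23)])
```

```text
[0.53972263 0.09448744 0.18966402] [-1.79961141e+02  1.95029660e-02  4.89453620e+00] 0.05930258930528396
[421.3, 387.8, 420.8, 389.1, 125.0, 25.7, 34.5]
[497.5, 300.0, 499.8, 299.9, 145.0, 22.1, 40.0]
11
[[60, -4, -34.7, 10, 0, 0, -0.14], [60, 0.9, -34.9, 10, 0, 0, -0.14], [60, 5.7, -34.5, 10, 0, 0, -0.14], [60, 10.5, -33.3, 9.9, 0, 0, -0.14], [60, 15.1, -31.6, 10, 0, 0, -0.14], [60, 19.3, -29.1, 9.9, -0.001, 0, -0.14], [60, 0.1, 0.1, 22.7, 0, 0, 0], [60, 0, 0.1, 22.7, 0, 0, 0], [60, 0.1, 0.1, 22.7, 0, 0, 0], [60, 0, 0, 22.7, 0, 0, 0], [60, 0.1, 0.1, 22.7, 0, 0, 0]]
```

Request:
send_rows(
  plan=[
    [60,-4,-34.7,10,0,0,-0.14],
    [60,0.9,-34.9,10,0,0,-0.14],
    [60,5.7,-34.5,10,0,0,-0.14],
    [60,10.5,-33.3,9.9,0,0,-0.14],
    [60,15.1,-31.6,10,0,0,-0.14],
    [60,19.3,-29.1,9.9,0,0,-0.14],
    [60,0,0,0,0,0,0],
    [60,0.1,0.1,22.7,0,0,0],
    [60,0,0.1,22.7,0,0,0],
    [60,0.1,0.1,22.7,0,0,0],
    [60,0,0,22.7,0,0,0],
    [60,0,0,12,0,0,0],
  ],
)

```text
time_s: 23.55
tool_pos: [0.5002, 0.294, 0.0256]
tool_rot: [180.0, 0.2, 52.5]
force: [-0.5, 0.0, 0.1]
grip_width: 0.0599
```

Request:
send_rows(
  plan=[
    [60,0,0,10.7,0,0,0],
    [60,0,0,0,0,0,0],
    [0,0,0,0,0,0,0],
    [0,0,0,0,0,0,0],
    [0,0,0,0,0,0,0],
    [0,0,0,0,0,0,0],
    [0,0,0,0,0,0,0],
    [0,0,0,0,0,0,0],
    [0,0,0,0,0,0,0],
    [0,0,0,0,0,0,0],
  ],
)

```text
time_s: 24.55
tool_pos: [0.5004, 0.2967, 0.0168]
tool_rot: [-180.0, -0.0, 52.7]
force: [-0.3, 0.7, 2.3]
grip_width: 0.0233
```

Run:
```python
from pl import *
plan([(0,.5,.3,.15,53,35),(0,.553,.1,.19,4.4,38),(0,.551,-.006,.19,4.4,38)])
```

```text
13
[[0, 0.6, -0.6, -33.3, 0, 0, -0.002], [0, 0.6, -0.6, -33.3, 0, 0, -0.001], [0, 0.6, -0.5, -33.3, 0, 0, -0.002], [0, 0.6, -0.6, -33.3, 0, -0.001, -0.001], [0, -21.3, 27.1, -6.7, 0, 0, 0.141], [0, -17.3, 29.8, -6.6, 0, 0, 0.141], [0, -12.9, 32, -6.7, 0, 0, 0.142], [0, -8.3, 33.5, -6.6, 0, 0, 0.141], [0, -3.4, 34.3, -6.7, 0, 0, 0.142], [0, 1.4, 34.5, -6.6, 0, 0, 0.141], [0, -3.4, 35.2, 0, 0, 0, 0], [0, -3.4, 35.1, 0, 0, 0, 0]]
[[0, -3.4, 35.2, 0, 0, 0, 0]]
```

Request:
send_rows(
  plan=[
    [0,0.6,-0.6,-33.3,0,0,0],
    [0,0.6,-0.6,-33.3,0,0,0],
    [0,0.6,-0.5,-33.3,0,0,0],
    [0,0.6,-0.6,-33.3,0,0,-0.006],
    [0,-21.3,27.1,-6.7,0,0,0.141],
    [0,-17.3,29.8,-6.6,0,0,0.141],
    [0,-12.9,32,-6.7,0,0,0.142],
    [0,-8.3,33.5,-6.6,0,0,0.141],
    [0,-3.4,34.3,-6.7,0,0,0.142],
    [0,1.4,34.5,-6.6,0,0,0.141],
    [0,-3.4,35.2,0,0,0,0],
    [0,-3.4,35.1,0,0,0,0],
  ],
)

```text
time_s: 25.75
tool_pos: [0.5515, 0.0274, 0.1897]
tool_rot: [180.0, -0.0, 4.4]
force: [0.1, 0.5, -0.8]
grip_width: 0.023
```

Request:
send_rows(
  plan=[
    [0,-3.4,35.2,0,0,0,0],
    [0,0,0,0,0,0,0],
    [0,0,0,0,0,0,0],
  ],
)

```text
time_s: 26.05
tool_pos: [0.5506, -0.0073, 0.1896]
tool_rot: [-180.0, 0.0, 4.2]
force: [-0.2, 0.5, 0.0]
grip_width: 0.0235
```

Request:
send_rows(
  plan=[
    [0,0,0,25,0,0,0],
    [0,0,0,25,0,0,0],
    [0,0,0,25,0,0,0],
    [0,0,0,20,0,0,0],
    [0,0,0,10,0,0,0],
    [0,0,0,0,0,0,0],
    [45,0,0,0,0,0,0],
    [45,0,0,0,0,0,0],
    [45,0,0,0,0,0,0],
    [45,0,0,0,0,0,0],
    [45,0,0,0,0,0,0],
    [45,0,0,0,0,0,0],
  ],
)

```text
time_s: 27.25
tool_pos: [0.5509, -0.0063, 0.0849]
tool_rot: [-180.0, -0.0, 4.4]
force: [0.1, 0.5, -0.4]
grip_width: 0.0449
```

Request:
send_rows(
  plan=[
    [45,0,0,-25,0,0,0],
    [45,0,0,-40,0,0,0],
    [45,0,0,-40,0,0,0],
    [60,0,-40,0,0,0,-0.14],
    [60,0,-40,0,0,0,-0.14],
    [60,0,-40,0,0,0,-0.14],
    [60,0,-30,0,0,0,-0.14],
    [60,0,0,0,0,0,0],
  ],
)

```text
time_s: 28.05
tool_pos: [0.5087, 0.1419, 0.1894]
tool_rot: [-179.8, -0.0, 37.1]
force: [0.4, 0.6, -0.5]
grip_width: 0.0599
```

Run:
```python
from pl import *
from seg import pieces
im=env.read_camera("top");cv2.imwrite("pics/t7.png",im[...,::-1])
o=env.get_obs();print(o["tool_pos"],o["tool_rot"],o["grip_width"])
for o in pieces(im): print(np.round(o,1).tolist())
plan([(65,.421,.388,.13,140,40),(65,.421,.388,.0165,140,23)])
```

```text
[0.50991306 0.13893883 0.18960917] [-1.79948577e+02 -9.10534740e-03  3.67441564e+01] 0.05976405376950416
[420.1, 391.4, 420.8, 389.1, 125.0, 25.7, 34.7]
18
[[65, 6, -19.4, 4.6, 0, 0, -0.139], [65, 8.6, -18.4, 4.6, 0, 0, -0.139], [65, 11.1, -17.1, 4.6, 0, 0, -0.139], [65, 13.3, -15.4, 4.6, 0, 0, -0.139], [65, 15.3, -13.4, 4.6, 0, 0, -0.138], [65, 17, -11.1, 4.6, 0, 0, -0.139], [65, 18.4, -8.6, 4.6, 0, 0, -0.138], [65, 19.4, -6, 4.6, 0, 0, -0.139], [65, 20.1, -3.3, 4.6, 0, 0, -0.138], [65, 20.3, -0.5, 4.6, 0, 0, -0.139], [65, 20.2, 2.3, 4.6, 0, 0, -0.138], [65, 19.7, 5.1, 4.6, 0, 0, -0.139]]
[[65, 18.9, 7.9, 4.6, 0, -0.001, -0.138], [65, 0, 0, 22.7, 0, 0, 0], [65, 0, 0, 22.7, 0, 0, 0], [65, 0, 0, 22.7, 0, 0, 0], [65, 0, 0, 22.7, 0, 0, 0], [65, 0, -0.1, 22.7, 0, 0, 0]]
```

Run:
```python
from pl import *
plan([(60,.421,.389,.13,35,40),(60,.421,.389,.0165,35,23)])
```

```text
12
[[60, 11.2, -36.2, 8.5, 0, 0, 0.004], [60, 11, -36.3, 8.6, 0, 0, 0.004], [60, 10.9, -36.3, 8.5, 0, 0, 0.004], [60, 10.8, -36.3, 8.6, 0, 0, 0.005], [60, 10.6, -36.4, 8.5, 0, 0, 0.004], [60, 10.4, -36.5, 8.6, 0, 0, 0.005], [60, 10.2, -36.5, 8.5, -0.001, 0, 0.004], [60, 0, 0, 22.7, 0, 0, 0], [60, 0, 0, 22.7, 0, 0, 0], [60, 0, 0, 22.7, 0, 0, 0], [60, 0, 0, 22.7, 0, 0, 0], [60, 0, 0, 22.7, 0, 0, 0]]
```

Request:
send_rows(
  plan=[
    [60,11.2,-36.2,8.5,0,0,0.004],
    [60,11,-36.3,8.6,0,0,0.004],
    [60,10.9,-36.3,8.5,0,0,0.004],
    [60,10.8,-36.3,8.6,0,0,0.005],
    [60,10.6,-36.4,8.5,0,0,0.004],
    [60,10.4,-36.5,8.6,0,0,0.005],
    [60,10.2,-36.5,8.5,0,0,0.004],
    [60,0,0,0,0,0,0],
    [60,0,0,0,0,0,0],
  ],
)

```text
time_s: 29.0
tool_pos: [0.4237, 0.3863, 0.1294]
tool_rot: [179.9, 0.0, 34.7]
force: [0.1, -0.4, -0.3]
grip_width: 0.0599
```

Run:
```python
from pl import *
print(env.get_obs()["tool_pos"])
plan([(60,.421,.389,.0165,35,23)])
```

```text
[0.42369737 0.38625077 0.12943242]
5
[[60, -0.1, -0.8, 22.6, 0, 0, -0.001], [60, -0.1, -0.8, 22.6, 0, 0, -0.001], [60, -0.1, -0.8, 22.6, 0.001, 0, -0.001], [60, -0.1, -0.8, 22.6, 0, 0, -0.001], [60, -0.2, -0.8, 22.5, 0.001, 0.001, -0.001]]
```

Request:
send_rows(
  plan=[
    [60,-0.1,-1.5,22.6,0,0,0],
    [60,-0.1,-1.5,22.6,0,0,0],
    [60,-0.1,-1,22.6,0,0,0],
    [60,-0.2,0,22.6,0,0,0],
    [60,0,0,12.5,0,0,0],
    [60,0,0,10,0,0,0],
    [60,0,0,0,0,0,0],
    [0,0,0,0,0,0,0],
    [0,0,0,0,0,0,0],
    [0,0,0,0,0,0,0],
    [0,0,0,0,0,0,0],
    [0,0,0,0,0,0,0],
  ],
)

```text
time_s: 30.2
tool_pos: [0.4205, 0.3902, 0.0173]
tool_rot: [-180.0, -0.0, 34.8]
force: [0.4, 0.5, 0.5]
grip_width: 0.0277
```

Request:
send_rows(
  plan=[
    [0,0,0,0,0,0,0],
    [0,0,0,0,0,0,0],
    [0,0,0,0,0,0,0],
    [0,0,0,-33,0,0,0],
    [0,0,0,-33,0,0,0],
    [0,0,0,-33,0,0,0],
    [0,0,0,-33,0,0,0],
    [0,0,0,0,0,0,0],
    [0,0,0,0,0,0,0],
  ],
)

```text
time_s: 31.1
tool_pos: [0.4205, 0.3902, 0.1495]
tool_rot: [-180.0, -0.1, 34.8]
force: [-0.6, -0.6, -0.2]
grip_width: 0.0253
```

Run:
```python
from pl import *
print(env.get_obs()["tool_pos"],env.get_obs()["grip_width"])
plan([(0,.553,.1,.19,4.4,42),(0,.546,-.055,.19,4.4,40)])
```

```text
[0.42049496 0.3902498  0.14949496] 0.025311558633194585
12
[[0, -7.1, 39.2, -5.1, 0, 0, 0.066], [0, -4.5, 39.6, -5.1, 0, 0, 0.066], [0, -1.8, 39.8, -5.1, 0, 0, 0.066], [0, 0.8, 39.9, -5.1, 0, 0, 0.066], [0, 3.4, 39.8, -5.1, 0, 0, 0.067], [0, 6, 39.4, -5.1, 0, 0, 0.066], [0, 8.7, 38.9, -5.1, -0.001, 0, 0.067], [0, 11.2, 38.3, -5.1, 0, -0.001, 0.066], [0, -4.7, 38.5, 0, 0, 0, 0], [0, -4.7, 38.5, 0, 0, 0, 0], [0, -4.7, 38.5, 0, 0, 0, 0], [0, -4.8, 38.5, 0, 0, 0, 0]]
```

Request:
send_rows(
  plan=[
    [0,-7.1,39.2,-5.1,0,0,0.066],
    [0,-4.5,39.6,-5.1,0,0,0.066],
    [0,-1.8,39.8,-5.1,0,0,0.066],
    [0,0.8,39.9,-5.1,0,0,0.066],
    [0,3.4,39.8,-5.1,0,0,0.067],
    [0,6,39.4,-5.1,0,0,0.066],
    [0,8.7,38.9,-5.1,0,0,0.067],
    [0,11.2,38.3,-5.1,0,0,0.066],
    [0,-4.7,37,0,0,0,0],
    [0,-4.7,37,0,0,0,0],
    [0,-4.7,37,0,0,0,0],
    [0,-4.8,37,0,0,0,0],
  ],
)

```text
time_s: 32.3
tool_pos: [0.5441, -0.0506, 0.1881]
tool_rot: [180.0, 0.1, 4.4]
force: [-0.5, 0.8, -0.1]
grip_width: 0.0253
```

Request:
send_rows(
  plan=[
    [0,0,0,0,0,0,0],
    [0,0,0,0,0,0,0],
  ],
)

```text
time_s: 32.5
tool_pos: [0.5444, -0.05, 0.1884]
tool_rot: [-180.0, 0.1, 4.3]
force: [0.7, 0.5, -0.8]
grip_width: 0.0248
```

Request:
send_rows(
  plan=[
    [0,0,0,25,0,0,0],
    [0,0,0,25,0,0,0],
    [0,0,0,25,0,0,0],
    [0,0,0,18,0,0,0],
    [0,0,0,10,0,0,0],
    [0,0,0,0,0,0,0],
    [42,0,0,0,0,0,0],
    [42,0,0,0,0,0,0],
    [42,0,0,0,0,0,0],
    [42,0,0,0,0,0,0],
    [42,0,0,0,0,0,0],
  ],
)

```text
time_s: 33.6
tool_pos: [0.5457, -0.0492, 0.0872]
tool_rot: [-180.0, -0.1, 4.4]
force: [-0.1, 0.6, -0.5]
grip_width: 0.0415
```

Request:
send_rows(
  plan=[
    [42,0,0,-25,0,0,0],
    [42,0,0,-40,0,0,0],
    [42,0,0,-40,0,0,0],
    [60,0,-40,0,0,0,0],
    [60,15,-40,0,0,0,0],
    [60,15,-40,0,0,0,0],
    [60,15,-40,0,0,0,0],
    [60,-10,-40,0,0,0,0],
    [60,-10,-40,0,0,0,0],
    [60,-10,-40,0,0,0,0],
    [60,0,0,0,0,0,0],
    [60,0,0,0,0,0,0],
  ],
)

```text
time_s: 34.8
tool_pos: [0.5383, 0.2323, 0.1917]
tool_rot: [180.0, 0.0, 4.6]
force: [-0.0, 0.2, 0.6]
grip_width: 0.0598
```

Run:
```python
from pl import *
from seg import pieces
im=env.read_camera("top");cv2.imwrite("pics/t8.png",im[...,::-1])
s=env.read_camera("scene");cv2.imwrite("pics/s8.png",s[...,::-1])
o=env.get_obs();print(o["tool_pos"],o["tool_rot"],o["grip_width"])
for o in pieces(im): print(np.round(o,1).tolist())
c=np.hstack([cv2.resize(im[150:300,160:380],(440,300),interpolation=2),cv2.resize(s[230:390,230:410],(338,300),interpolation=2)])
cv2.imwrite("pics/m11.png",c[...,::-1])
```

```text
[0.53936846 0.22949376 0.19194502] [ 1.79965860e+02 -2.63922437e-02  4.29276075e+00] 0.05998915669389063
[436.6, 208.5, 435.5, 207.2, 90.0, 18.0, 20.2]
```

View pics/m11.png

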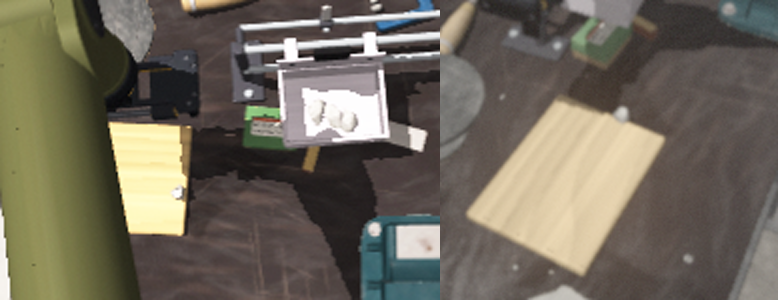

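Run:
```python
from pl import *
plan([(50,.436,.208,.08,2,35)])
```

```text
5
[[50, -20.9, 2.7, 22.4, 0, 0, 0.008], [50, -20.9, 2.9, 22.4, 0, 0, 0.008], [50, -20.9, 3.1, 22.4, 0, 0, 0.008], [50, -20.9, 3.2, 22.4, 0, 0, 0.008], [50, -20.9, 3.4, 22.3, 0.001, 0, 0.008]]
```

Request:
send_rows(
  plan=[
    [50,-20.9,2.7,22.4,0,0,0.008],
    [50,-20.9,2.9,22.4,0,0,0.008],
    [50,-20.9,3.1,22.4,0,0,0.008],
    [50,-20.9,3.2,22.4,0,0,0.008],
    [50,-20.9,3.4,22.3,0,0,0.008],
    [50,0,0,0,0,0,0],
    [50,0,0,0,0,0,0],
  ],
)

```text
time_s: 35.6
tool_pos: [0.4364, 0.2084, 0.0803]
tool_rot: [-180.0, -0.0, 2.0]
force: [1.2, -0.7, 0.3]
grip_width: 0.0497
```

Run:
```python
from pl import *
print(env.get_obs()["tool_pos"])
plan([(50,.436,.208,.0165,2,22)])
```

```text
[0.43637779 0.20841752 0.08033134]
3
[[50, -0.1, 0.1, 21.3, 0, 0, 0], [50, -0.2, 0.2, 21.3, 0, 0, 0], [50, -0.1, 0.1, 21.2, -0.001, -0.001, 0]]
```

Request:
send_rows(
  plan=[
    [50,0,0,21.3,0,0,0],
    [50,0,0,21.3,0,0,0],
    [50,0,0,11,0,0,0],
    [50,0,0,10,0,0,0],
    [50,0,0,0,0,0,0],
    [0,0,0,0,0,0,0],
    [0,0,0,0,0,0,0],
    [0,0,0,0,0,0,0],
    [0,0,0,0,0,0,0],
    [0,0,0,0,0,0,0],
    [0,0,0,0,0,0,0],
    [0,0,0,0,0,0,0],
  ],
)

```text
time_s: 36.8
tool_pos: [0.4355, 0.2097, 0.0163]
tool_rot: [-180.0, -0.0, 2.1]
force: [0.2, -0.3, 0.9]
grip_width: 0.0039
```

Request:
send_rows(
  plan=[
    [0,0,0,-10,0,0,0],
    [0,0,0,-33,0,0,0],
    [0,0,0,-33,0,0,0],
    [0,0,0,-33,0,0,0],
    [0,0,0,-33,0,0,0],
    [0,0,0,-30,0,0,0],
    [0,0,0,0,0,0,0],
    [0,0,0,0,0,0,0],
  ],
)

```text
time_s: 37.6
tool_pos: [0.4357, 0.2097, 0.1891]
tool_rot: [-179.9, -0.1, 2.1]
force: [-0.0, -0.2, 0.0]
grip_width: 0.0005
```

Run:
```python
from pl import *
print(env.get_obs()["tool_pos"],env.get_obs()["grip_width"])
plan([(0,.549,-.029,.19,4.4,42)])
```

```text
[0.43572266 0.20966285 0.18911554] 0.0005268084674042684
7
[[0, 14.9, 34.7, -0.2, 0, 0, -0.006], [0, 14.7, 34.8, -0.2, 0, 0, -0.006], [0, 14.5, 34.8, -0.2, 0, 0, -0.006], [0, 14.3, 34.9, -0.2, 0, 0, -0.005], [0, 14.1, 35, -0.1, -0.001, 0, -0.006], [0, 13.9, 35.1, -0.1, 0, -0.001, -0.005], [0, 13.7, 35.1, -0.2, -0.001, 0, -0.006]]
```

Request:
send_rows(
  plan=[
    [60,-10,-45,-5,0,0,0],
    [60,-10,-45,-5,0,0,0],
    [60,-10,-45,-5,0,0,0],
    [60,-10,-45,-5,0,0,0],
    [60,-10,-45,-5,0,0,0],
    [60,-10,-45,-5,0,0,0],
    [60,0,0,0,0,0,0],
    [60,0,0,0,0,0,0],
  ],
)

```text
time_s: 38.4
tool_pos: [0.3645, 0.477, 0.2162]
tool_rot: [179.8, 0.0, 2.2]
force: [1.4, -1.4, -0.8]
grip_width: 0.0551
```

Run:
```python
from pl import *
from seg import pieces
im=env.read_camera("top");cv2.imwrite("pics/t9.png",im[...,::-1])
s=env.read_camera("scene");cv2.imwrite("pics/s9.png",s[...,::-1])
o=env.get_obs();print(o["tool_pos"],o["tool_rot"],o["grip_width"])
for o in pieces(im,save="pics/m12a.png"): print(np.round(o,1).tolist())
for n in("top","scene"):
  for r in env.regions_of(n,"piece1"): print(n,r["confidence"],r["rect"])
c=np.hstack([cv2.resize(im[200:280,180:280],(400,320),interpolation=2),cv2.resize(s[260:360,240:365],(400,320),interpolation=2)])
cv2.imwrite("pics/m12.png",c[...,::-1])
```

```text
[0.36628849 0.47503988 0.21713609] [1.79850196e+02 2.42737956e-02 1.98309081e+00] 0.058587248310010394
[437.0, 184.6, 435.7, 185.1, 90.0, 17.0, 23.0]
top 0.58 [324.8, 201.4, 330.6, 214.0]
top 0.48 [311.7, 212.2, 372.6, 239.5]
top 0.42 [332.0, 208.2, 337.6, 219.9]
scene 0.45 [327.5, 213.5, 336.9, 223.6]
```

View pics/m12.png

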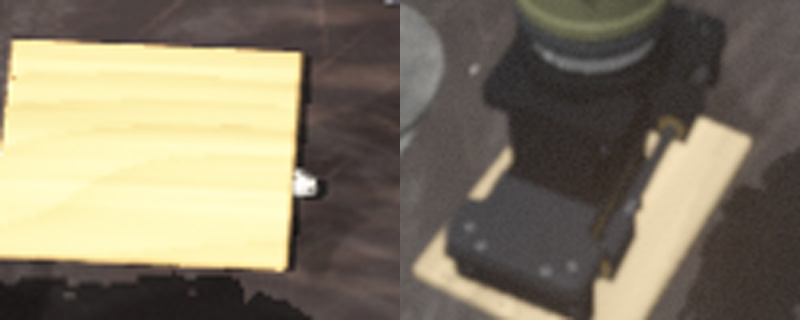

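Run:
```python
from seg import *
im=cv2.imread("pics/t9.png")[...,::-1]
f=8;x0,y0=245,225;c=cv2.resize(im[y0:y0+40,x0:x0+30],None,fx=f,fy=f,interpolation=cv2.INTER_CUBIC)
hsv=cv2.cvtColor(c,cv2.COLOR_RGB2HSV).astype(int)
W=lambda u,v,z:(onz("top",(x0+(u+.5)/f-.5,y0+(v+.5)/f-.5),z)[:2]*1e3).round(1)
m=((hsv[...,1]<40)&(hsv[...,2]>110)).astype(np.uint8);m=cv2.morphologyEx(m,1,np.ones((5,5)));m=cv2.morphologyEx(m,cv2.MORPH_OPEN,np.ones((7,7)))
b=(hsv[...,1]>45)&(hsv[...,2]>170)
for v in(40,80,120,240,280): 
    u=np.nonzero(b[v])[0]; print("edge",W(u.max(),v,.014) if len(u) else None)
k=max(cv2.findContours(m,0,2)[0],key=cv2.contourArea)[:,0]
for z in(.005,.01,.018): 
    P=np.array([W(*q,z) for q in k]);print(z,P.min(0),P.max(0),P.mean(0))
P=np.array([W(*q,.01) for q in k])
for t in range(0,180,15):print(t,round(np.ptp(P@[np.cos(np.radians(t)),np.sin(np.radians(t))]),1),end="; ")
```

```text
edge [486.  193.8]
edge [470.5 194.5]
edge [455.  194.8]
edge [409.1 196.6]
edge [393.9 197.7]
0.005 [426.9 177.8] [449.7 197. ] [438.88153846 188.50153846]
0.01 [426.5 177.1] [449.2 196.1] [438.47538462 187.71230769]
0.018 [425.9 175.9] [448.5 194.8] [437.80923077 186.45384615]
0 22.7; 15 24.2; 30 25.4; 45 25.0; 60 23.5; 75 21.2; 90 19.0; 105 20.8; 120 22.0; 135 22.3; 150 21.8; 165 22.9;
```

Run:
```python
from pl import *
plan([(50,.438,.1835,.09,87.6,35)])
```

```text
11
[[50, 5.6, 26.7, 11.7, 0, 0, -0.136], [50, 1.9, 27.2, 11.6, 0, 0, -0.136], [50, -1.8, 27.2, 11.7, 0, 0, -0.136], [50, -5.5, 26.7, 11.6, 0, 0, -0.136], [50, -9, 25.8, 11.7, 0, 0, -0.136], [50, -12.4, 24.3, 11.6, 0, 0, -0.136], [50, -15.6, 22.4, 11.7, 0, 0, -0.136], [50, -18.5, 20, 11.6, 0, 0, -0.136], [50, -21.1, 17.4, 11.7, 0, 0, -0.136], [50, -23.2, 14.3, 11.6, 0, 0, -0.136], [50, -25, 11.1, 11.7, 0, 0.001, -0.135]]
```

Request:
send_rows(
  plan=[
    [50,5.6,26.7,11.7,0,0,-0.136],
    [50,1.9,27.2,11.6,0,0,-0.136],
    [50,-1.8,27.2,11.7,0,0,-0.136],
    [50,-5.5,26.7,11.6,0,0,-0.136],
    [50,-9,25.8,11.7,0,0,-0.136],
    [50,-12.4,24.3,11.6,0,0,-0.136],
    [50,-15.6,22.4,11.7,0,0,-0.136],
    [50,-18.5,20,11.6,0,0,-0.136],
    [50,-21.1,17.4,11.7,0,0,-0.136],
    [50,-23.2,14.3,11.6,0,0,-0.136],
    [50,-25,11.1,11.7,0,0,-0.135],
  ],
)

```text
time_s: 39.7
tool_pos: [0.438, 0.1835, 0.0898]
tool_rot: [180.0, -0.1, 88.0]
force: [-0.5, 0.4, -0.2]
grip_width: 0.0502
```

Request:
send_rows(
  plan=[
    [50,0,0,0,0,0,0],
    [50,0,0,0,0,0,0],
  ],
)

```text
time_s: 39.9
tool_pos: [0.4378, 0.1846, 0.0901]
tool_rot: [-180.0, -0.1, 87.5]
force: [0.0, 0.2, 0.2]
grip_width: 0.0504
```

Run:
```python
from pl import *
print(env.get_obs()["tool_pos"],env.get_obs()["tool_rot"])
plan([(50,.438,.1835,.005,87.6,22)])
```

```text
[0.4378305  0.1845574  0.09011113] [-1.79973209e+02 -6.20090544e-02  8.74991129e+01]
4
[[50, -0.3, 0.1, 21.3, 0, 0, 0], [50, -0.3, 0.1, 21.3, 0, 0, -0.001], [50, -0.3, 0, 21.3, 0, -0.001, 0], [50, -0.2, 0.1, 21.2, 0, 0, -0.001]]
```

Request:
send_rows(
  plan=[
    [50,-0.5,0.1,21.3,0,0,0],
    [50,-0.5,0.1,21.3,0,0,0],
    [50,-0.3,0,21.3,0,0,0],
    [50,0,0,11,0,0,0],
    [50,0,0,10,0,0,0],
    [50,0,0,0,0,0,0],
  ],
)

```text
time_s: 40.5
tool_pos: [0.4374, 0.1838, 0.0044]
tool_rot: [-179.9, 0.1, 87.7]
force: [-0.2, -2.9, -2.4]
grip_width: 0.0497
```

Request:
send_rows(
  plan=[
    [0,0,0,0,0,0,0],
    [0,0,0,0,0,0,0],
    [0,0,0,0,0,0,0],
    [0,0,0,0,0,0,0],
    [0,0,0,0,0,0,0],
    [0,0,0,0,0,0,0],
    [0,0,0,0,0,0,0],
  ],
)

```text
time_s: 41.2
tool_pos: [0.4405, 0.1839, 0.0064]
tool_rot: [179.7, -0.0, 87.7]
force: [4.1, -5.4, -1.9]
grip_width: 0.0208
```

Gripped at 20.8 mm; lift and check it stays.

Request:
send_rows(
  plan=[
    [0,0,0,-10,0,0,0],
    [0,0,0,-30,0,0,0],
    [0,0,0,-40,0,0,0],
    [0,0,0,-40,0,0,0],
    [0,0,0,-40,0,0,0],
    [0,0,0,-25,0,0,0],
    [0,0,0,0,0,0,0],
    [0,0,0,0,0,0,0],
  ],
)

```text
time_s: 42.0
tool_pos: [0.4381, 0.1855, 0.1914]
tool_rot: [179.9, -0.2, 87.8]
force: [0.1, 0.1, -0.5]
grip_width: 0.02
```

Run:
```python
from pl import *
print(env.get_obs()["tool_pos"],env.get_obs()["grip_width"])
plan([(0,.54,.1,.19,44,35),(0,.549,-.029,.19,4.4,38)])
```

```text
[0.43808755 0.18552242 0.19137347] 0.019979586164690265
11
[[0, -13.6, 17.5, 0.2, 0, -0.001, 0.127], [0, -11.3, 19.1, 0.2, 0, -0.001, 0.128], [0, -8.7, 20.4, 0.2, 0, 0, 0.127], [0, -6.1, 21.3, 0.2, 0, -0.001, 0.128], [0, -3.3, 21.9, 0.3, 0, 0, 0.127], [0, -0.5, 22.2, 0.2, 0, -0.001, 0.128], [0, -16.6, 19.8, 0, 0, 0, 0.138], [0, -13.7, 21.9, 0, 0, 0, 0.138], [0, -10.6, 23.6, 0, 0, 0, 0.138], [0, -7.3, 24.8, 0, 0, 0, 0.138], [0, -3.8, 25.7, 0.1, 0, 0, 0.139]]
```

Request:
send_rows(
  plan=[
    [0,-13.6,17.5,0.2,0,0,0.127],
    [0,-11.3,19.1,0.2,0,0,0.128],
    [0,-8.7,20.4,0.2,0,0,0.127],
    [0,-6.1,21.3,0.2,0,0,0.128],
    [0,-3.3,21.9,0.3,0,0,0.127],
    [0,-0.5,22.2,0.2,0,0,0.128],
    [0,-16.6,19.8,0,0,0,0.138],
    [0,-13.7,21.9,0,0,0,0.138],
    [0,-10.6,23.6,0,0,0,0.138],
    [0,-7.3,24.8,0,0,0,0.138],
    [0,-3.8,25.7,0,0,0,0.139],
    [0,0,0,0,0,0,0],
  ],
)

```text
time_s: 43.2
tool_pos: [0.5477, -0.0348, 0.188]
tool_rot: [179.9, 0.1, 3.8]
force: [-0.2, -0.3, -0.1]
grip_width: 0.0203
```

Request:
send_rows(
  plan=[
    [0,0,0,0,0,0,0],
    [0,0,0,25,0,0,0],
    [0,0,0,25,0,0,0],
    [0,0,0,22,0,0,0],
    [0,0,0,15,0,0,0],
    [0,0,0,8,0,0,0],
    [0,0,0,0,0,0,0],
    [45,0,0,0,0,0,0],
    [45,0,0,0,0,0,0],
    [45,0,0,0,0,0,0],
    [45,0,0,0,0,0,0],
    [45,0,0,0,0,0,0],
  ],
)

```text
time_s: 44.4
tool_pos: [0.5489, -0.0302, 0.0942]
tool_rot: [-180.0, -0.0, 4.3]
force: [0.8, 0.8, 0.3]
grip_width: 0.044
```

Request:
send_rows(
  plan=[
    [45,0,0,-25,0,0,0],
    [45,0,0,-40,0,0,0],
    [45,0,0,-45,0,0,0],
    [60,0,-40,0,0,0,0],
    [60,0,-40,0,0,0,0],
    [60,-8,-40,0,0,0,0],
    [60,-8,-40,0,0,0,0],
    [60,-20,-40,0,0,0,0],
    [60,-20,-40,0,0,0,0],
    [60,-20,-40,0,0,0,0],
    [60,-20,-40,0,0,0,0],
    [60,-20,-40,0,0,0,0],
  ],
)

```text
time_s: 45.6
tool_pos: [0.4047, 0.3213, 0.2042]
tool_rot: [-179.9, -0.0, 4.3]
force: [0.3, 0.3, 0.1]
grip_width: 0.0603
```

Request:
send_rows(
  plan=[
    [60,-20,-40,0,0,0,0],
    [60,-20,-40,0,0,0,0],
    [60,-30,-30,0,0,0,0],
    [60,0,0,0,0,0,0],
    [60,0,0,0,0,0,0],
  ],
)

```text
time_s: 46.1
tool_pos: [0.3269, 0.4248, 0.2037]
tool_rot: [180.0, -0.0, 4.5]
force: [0.9, -0.6, -0.3]
grip_width: 0.0603
```

Run:
```python
from pl import *
from seg import pieces
im=env.read_camera("top");cv2.imwrite("pics/t10.png",im[...,::-1])
s=env.read_camera("scene");cv2.imwrite("pics/s10.png",s[...,::-1])
o=env.get_obs();print(o["time_s"],o["tool_pos"],o["tool_rot"],o["force"])
print(pieces(im))
c=np.hstack([cv2.resize(im[143:223,285:365],(480,480),interpolation=2),np.vstack([cv2.resize(im[190:280,170:320],(320,192),interpolation=2),cv2.resize(s[150:285,250:400],(320,288),interpolation=2)])])
cv2.imwrite("pics/m13.png",c[...,::-1])
```

```text
46.2 [0.32885018 0.42323068 0.2039846 ] [ 1.79985913e+02 -3.27160583e-02  4.23344198e+00] [ 0.37570662 -1.33024926  0.47774476]
[]
```

View pics/m13.png

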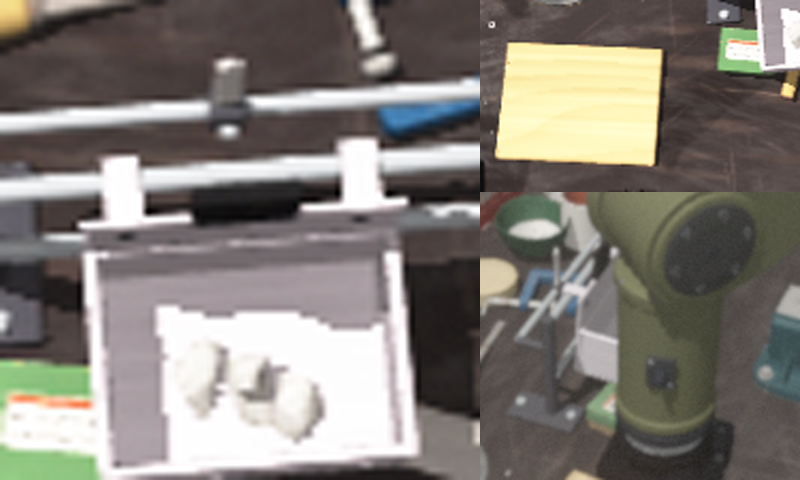

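```bash
python3 -c "
from cell import env
print(env.sign_off())"
```

```text
the job is handed in; nothing more can be done
None
```

I hooked the caddy over the upper rail about 120 mm right of the rail's middle and slid it along without lifting it off. It now hangs on both hooks at the white pointer. All four plaster pieces that were there are in it. I handed the job in at 46 s.

**Last checks:**
- **Board and caddy:** the board is empty, and the pieces show in the hanging caddy. One piece partly hides another, so I did not count four separate outlines.
- **Alignment:** my estimates of the caddy's middle along the rail ran from 91.7 to 94.8 mm, against about 95.2 mm for the pointer. Most of them put it 1 to 2.5 mm short of the pointer, and the last picture showed it had not shifted since.
- **Bystanders:** I steered clear of the try square and the green box. In the last pictures the caddy hides part of both, so I did not measure their positions again.

**One missed grasp:** the small piece had been knocked towards the board's edge, and my first attempt missed it. It ended up on the worktop beside the board. I found it again in the camera picture, pinched it there and put it in the caddy.

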